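# Hang the lift-off pegboard leaf on the pull-out tray

## Robot

A 6-joint arm with a two-finger parallel gripper is mounted at the origin on the work surface. World frame = base frame: x ahead of the robot, y to its left, z up, the work surface at z = 0. Lengths are in mm, angles in rad, forces in N, time in s.
With the tool pointing down it reaches from about 300 to 875 mm from the base axis. Payload 6.4 kg.
Tool frame: the origin (TCP) lies midway between the tips of the shut fingers; the grasp point (between the pads) lies 19 mm behind it; x points along the fingers, z is the direction in which the jaws open and shut, and the axes are right-handed (so a half turn about x gives the same grasp; the last joint's range is limited). The gripper opens to 88 mm and grips with 3 to 60 N. Pads are 18 mm wide; open, the fingers measure 123 mm over their backs; the gripper's body (75 mm by 187 mm) begins 45 mm behind the grasp point.
Start: joints at [0.931, 0.181, 1.607, -0, 1.354, -0.206], TCP at [241.676, 521.76, 238.714] pointing down, gripper open.
Joint ranges: [-2.99, 2.99], [-0.89, 2.07], [0.3, 2.58], [-1.14, 4.28], [0, 2.63], [-3.12, 3.12]. Speed limits (rad/s): [2.57, 2.57, 3.01, 3.14, 3.14, 3.14].

## Interface

Orientations are given as a 3x3 rotation matrix whose columns are the frame's x, y, z axes.
In Python, from bench import get_state, vision, ticket gives the robot as it stands.
- The arm moves only by the tool jog_arm, never from a script. Its argument "deltas" is a list of rows, each an object with "delta_pos": the shift along the world's x, y, z in units of 25 mm (1.0 is 25 mm), a list of three; "turn": the turn about the world's z in units of 6 degrees (1.0 is 6 degrees); "grip": the closure, from -1 (fully open) to 1 (shut). In form: [{"delta_pos": [dx, dy, dz], "turn": turn, "grip": grip}, ...]. A call has 1 to 20 rows; each row is the pose to reach, as a shift and turn from the pose commanded when the call began; what a row does not reach only later rows make up. A row lasts 1/12 s, in which the tool goes at most 41.7 mm and 7.16 degrees, less where a joint would pass 70% of its speed; a pose out of reach is approached as far as the arm can. A call with a gripper value outside its range is refused whole. The fingers move at their own pace and stop on an object; the grip force is fixed at half the most. Time passes only in rows, so rows that repeat a pose let the fingers close. It gives the time, the measured TCP pose, the force and the opening at its end, in the units of the state.
- get_state(): the state, without advancing time (a new reading comes with each control period).
- vision.camera(name): name is "side" or "top" or "wrist"; returns a dict with "pixels" (384x512x3 uint8, blue, green, red), "fx", "fy", "cx", "cy" (pixels), "R" (3x3) and "t" (3): a world point X has camera coordinates R X + t. Camera axes: x right, y down, z forward; pixel columns grow to the right and rows downward; lengths in mm; the calibration is good to about 2 mm. A picture is of the moment at which its call begins. There is no depth.
- ticket.hand_in(): hands the job in, once; it reports no verdict.
The state is a dict: "clock": time; "joint_pos": joint angles; "dq": joint speeds; "effort": joint torques, N m; "eef_pos": TCP position; "tcp_rot": TCP orientation; "ft_force": force on the tool from outside, world axes, zero at the start; "torque": the same for the moment, N m; "gripper_width": finger opening in mm.
Only numpy, scipy, OpenCV 4.12 (cv2) and the standard library are available. Lean on these libraries where they do the work, as an engineer would, in place of code of your own. Each camera call takes 0.05 s, during which the arm holds its last target.

## Task

Pull the tray of the small steel cabinet out to its stop. Then take the brown pegboard leaf off its sloping stand and hang it upright on the post of the tray, both knuckles fully down on the two hinge pins, and leave it hanging there with the tray still out. Do not tip the jar that stands in the tray or shift the other things on the bench.

Things in the scene. Friction and masses are not known exactly. Their poses are not given: they have to be found in the camera images.
- tray (a joint): slide of the pull-out tray, m: 0 = fully in, 0.160 = at its outer stop (grows as it is pulled towards the cabinet's front); starts 0 to 0.025. About 8 N of sliding friction, it stays where it is left.
- cabinet: blue-green steel cabinet, fixed, 220 mm wide (y), 240 deep (x), 260 high, open in front, yawed up to 0.12 rad; origin on the bench in the middle of its front edge, x into the cabinet, z up. Its roof hides the tray until that is pulled out along -x.
- tray_handle (a point): middle of the tray's handle grip: red upright round bar, 12 mm thick, 30 to 90 mm above the bench (this point at 70), 38 mm in front of the tray's grey front panel (top at 65 mm; below the roof's front edge when the tray is in). Axes as the cabinet's: pull along -x.
- post_mark (a point): point of the tray at bench level, below the NOMINAL hinge axis; axes as the cabinet's; 68 mm along x and -65 along y from tray_handle. The dark steel post is clamped in a slot: the true vertical hinge axis is anywhere up to 5 mm to either side along y (at x = 0); feel or look for it. Seated, the leaf's origin is on that axis, 80 mm above the bench.
- pin_mark (a point): nominal tip of the lower pin, 113 mm above post_mark. Two upright brass pins, one above the other, 10 mm thick, 18 long, round tips, on shoulders (brackets 10 thick, 18 wide) 95 and 185 mm above the bench, tips at 113 and 203. Column 12 mm thick, 26 mm behind the axis (+x), top at 210. Things in the tray stay below 80 mm.
- leaf: brown perforated panel, 0.19 to 0.33 kg. Origin on the hinge axis, level with the panel's lower edge; x normal to the panel, y from the hinge across it, z up the hinge axis. Panel x -4 to 4, y 24 to 150, z 0 to 150 mm. It starts leaning 30 degrees on the stand, z tilted to the robot's side, x up and away; both faces are free above z = 85 mm. Once hung it may rest at any swing angle.
- knuckle (a point): mouth (underside) of the lower of the leaf's two aluminium knuckles, at leaf (0, 0, 15) mm, axes as the leaf's. Each knuckle is a 24 x 24 mm block about the hinge axis, z 15 to 37 and 105 to 127 mm of the leaf, bored through with a 12.6 mm hole that goes over a pin; seated, it rests on the pin's shoulder.
- stand: fixed wooden stand sloping 30 degrees; origin on the bench. The leaf's lower edge rests on its ledge 45 mm above the bench, 100 mm from the origin along -x; a back plate 105 mm wide supports the lower 82 mm of the leaf on the robot's side. Base 150 x 130 mm.
- jar: amber jar with a yellow cap, 52 mm across, 58 mm high, loose in the tray behind its front panel; origin at the centre of its foot
- tape: grey roll, 96 mm across, 45 mm high, loose on the bench; origin under its centre
- spool: green ring, 60 mm across, 30 mm high, loose; origin under its centre
- mug: blue cup, 68 mm across, 85 mm high, loose; origin under its centre
- carton: cardboard box 90 x 120 x 50 mm, loose; origin under its centre
- screwdriver: screwdriver 210 mm long with a yellow handle, loose at the left; origin at its middle
- mallet: hammer 280 mm long with a wooden handle, loose at the right; origin at its middle
Things that resemble listed ones, but are neither listed nor needed, are in the scene too. There is more than one size of the leaf; the job needs the middle-sized.

How it is judged (in metres and radians):
On the way, in this order (a step that is already met when the one before it is completed fails the run):
1. the tray is pulled out to its stop (within 5 mm) (value of joint tray above 0.155 m), for 0.2 s.
2. the leaf is down on the pins (z of leaf in the frame of post_mark between 0.076 and 0.084 m and horizontal distance between leaf and post_mark below 0.01 m and angle between leaf's own z axis and vertical below 0.08 rad), for 0.2 s.
At the end, for the whole second after the job is handed in: The tray is out within 8 mm of its stop; the leaf hangs upright (within 0.07 rad) on both pins, its origin 76 to 83 mm above the bench and within 10 mm (horizontally) of post_mark, at rest (value of joint tray above 0.152 m and z of leaf in the frame of post_mark between 0.076 and 0.083 m and horizontal distance between leaf and post_mark below 0.01 m and angle between leaf's own z axis and vertical below 0.07 rad and linear speed of leaf below 0.03 m/s and angular speed of leaf below 0.3 rad/s); the robot touches nothing.
It fails at once if the jar in the tray is tipped (angle between jar's own z axis and vertical above 0.5 rad).
It fails at once if one of the other things on the bench is shifted by more than 30 mm (distance of any of tape, spool, mug, carton, screwdriver, mallet from where it was at the start of the episode above 0.03 m).
It also fails if it takes over 72 s, if anything falls off the work surface, if the arm or the gripper's body presses on something with over 40 N, if the wrist force passes 120 N, or if a joint passes its speed limit or range.

## Working session

There is one attempt and no reset: what is moved stays moved. The work goes in short steps, Python scripts to look and compute and a tool call to move; the robot and the scene stay as the last step left them, time stands still between calls to the robot, and variables do not carry over. Pictures are saved under pics/ and viewed, and the job is handed in when it is done.

Besides the shell and the picture viewer there is one more tool, called after "Emit:" in YAML: its name, and indented under it one key for each argument. jog_arm: Moves the arm, as the interface text tells. Its arguments: {"type":"object","properties":{"deltas":{"type":"array"}},"required":["deltas"]}

```bash
mkdir -p pics; ls; cat > h.py <<'E'
import numpy as np, cv2
from bench import get_state, vision, ticket
def cam(n,save=None):
    c=vision.camera(n); c['R']=np.array(c['R']);c['t']=np.array(c['t']); c['pixels']=np.array(c['pixels'])
    if save: cv2.imwrite('pics/'+save+'.png',c['pixels'])
    np.savez('/tmp/%s.npz'%(save or n),**c)
    return c
def load(s): 
    d=np.load('/tmp/%s.npz'%s); return {k:d[k] for k in d}
def ray(c,u,v):
    d=c['R'].T@np.array([(u-c['cx'])/c['fx'],(v-c['cy'])/c['fy'],1.]); o=-c['R'].T@c['t']; return o,d/np.linalg.norm(d)
def plane(c,u,v,z):
    o,d=ray(c,u,v); return o+d*(z-o[2])/d[2]
def two(c1,p1,c2,p2):
    o1,d1=ray(c1,*p1);o2,d2=ray(c2,*p2)
    A=np.stack([d1,-d2],1); s=np.linalg.lstsq(A,o2-o1,rcond=None)[0]
    a=o1+s[0]*d1;b=o2+s[1]*d2; return (a+b)/2,np.linalg.norm(a-b)
def proj(c,X):
    p=c['R']@np.asarray(X,float)+c['t']; return np.array([c['fx']*p[0]/p[2]+c['cx'],c['fy']*p[1]/p[2]+c['cy']])
E
python3 - <<'E'
from h import *
np.set_printoptions(precision=3,suppress=True)
for n in ['side','top','wrist']:
    c=cam(n,n+'0'); print(n,c['fx'],c['cx'],c['cy'],-c['R'].T@c['t'],c['R'][2])
print(get_state())
E
```

```text
pics
side 379.56951831450215 257.9327319027925 183.97336217109532 [ 353.408  975.403 1217.961] [ 0.139 -0.655 -0.743]
top 353.9820380578279 254.94138412592733 192.7970168295023 [ 286.175  -20.127 1341.929] [ 0.207  0.01  -0.978]
wrist 311.2882422646493 255.68248892670636 193.5722581598944 [180.591 550.704 385.414] [ 0.237 -0.112 -0.965]
{'clock': 0.15, 'joint_pos': array([ 0.931,  0.181,  1.608, -0.   ,  1.354, -0.206]), 'dq': array([ 0.001, -0.002, -0.003, -0.001, -0.002,  0.001]), 'effort': array([  0.   , -43.423, -34.218,   0.07 ,   0.036,  -0.   ]), 'eef_pos': array([241.423, 521.415, 238.046]), 'tcp_rot': array([[-0.001, -0.907,  0.42 ],
       [-0.001,  0.42 ,  0.907],
       [-1.   ,  0.   , -0.001]]), 'ft_force': array([0.5  , 0.673, 0.778]), 'torque': array([0.005, 0.001, 0.027]), 'gripper_width': 87.82622858845525}
```

View pics/top0.png

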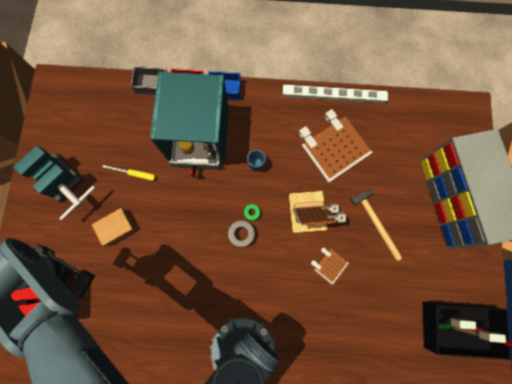

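View pics/side0.png

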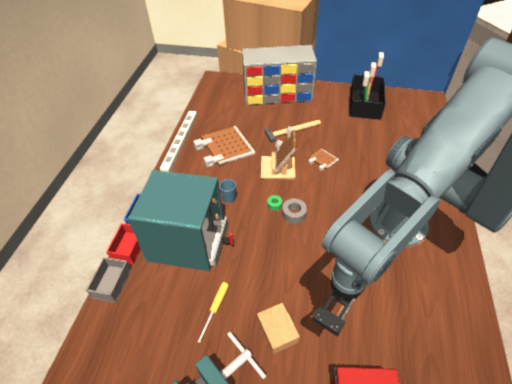

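View pics/wrist0.png

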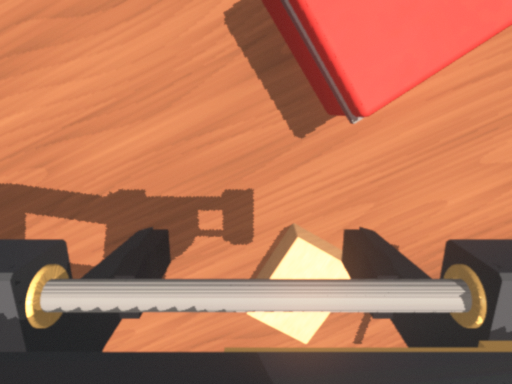

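Candidates for the leaf: the large panel at top (337,147), the small panel at top (330,265), and the mid-size panel on the stand at top (318,212). I choose the one on the stand. For the handle, the red bar is at top (194,173); the red boxes elsewhere are decoys. I'll check both in close crops.

```bash
python3 - <<'E'
from h import *
t=load('top0');s=load('side0')
def crop(c,x0,y0,x1,y1): return cv2.resize(c['pixels'][y0:y1,x0:x1],(400,300),interpolation=cv2.INTER_CUBIC)
a=np.vstack([np.hstack([crop(t,280,180,360,240),crop(s,250,120,330,180)]),np.hstack([crop(t,145,65,265,155+30-30+0),crop(s,180,170,260,230+50-50)])])
cv2.imwrite('pics/crop0.png',a)
cv2.imwrite('pics/crop1.png',np.hstack([crop(t,160,130,240,190),crop(s,190,195,270,255)]))
E
```

```text
(no output)
```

View pics/crop0.png

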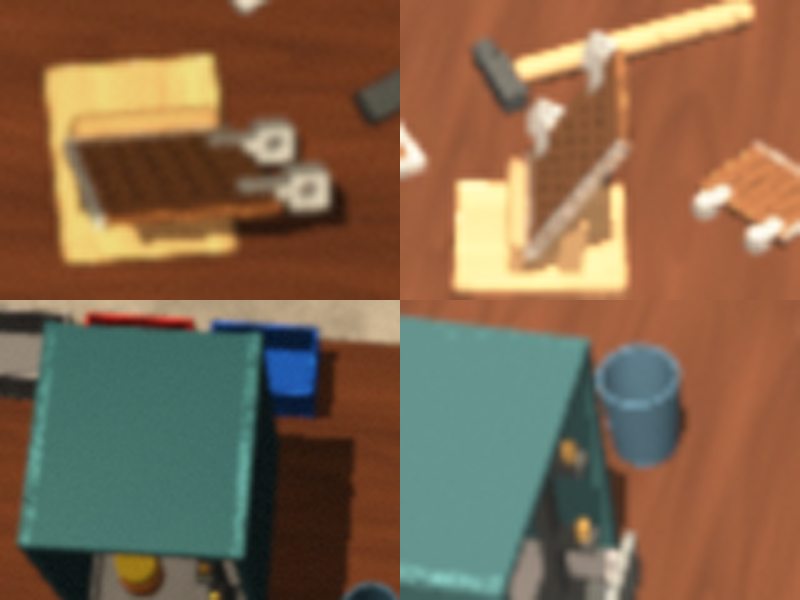

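View pics/crop1.png

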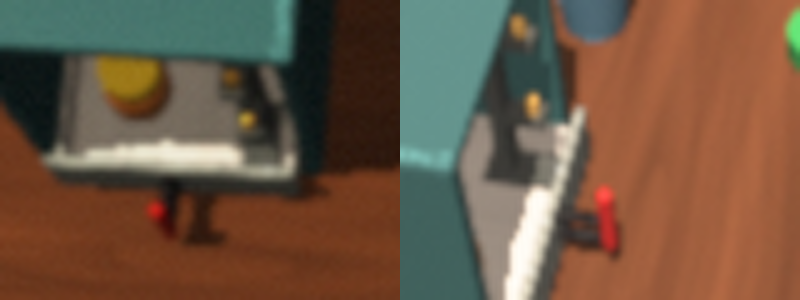

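The crops confirm it: the stand leaf has grey knuckles on its right, at top (335,209) and (341,218). The handle is a red bar at top (191,172) and side (231,233). Next I'll measure.

```bash
python3 - <<'E'
from h import *
np.set_printoptions(precision=1,suppress=True)
t=load('top0');s=load('side0')
def comps(c,m,box):
    x0,y0,x1,y1=box; mm=np.zeros_like(m);mm[y0:y1,x0:x1]=m[y0:y1,x0:x1]
    n,l,st,ce=cv2.connectedComponentsWithStats(mm.astype(np.uint8)*255)
    for i in range(1,n):
        if st[i,4]>4: print(st[i],ce[i])
for c,b in ((t,(170,160,215,190)),(s,(215,220,245,255))):
    h=cv2.cvtColor(c['pixels'],cv2.COLOR_BGR2HSV).astype(int)
    m=((h[...,0]<5)|(h[...,0]>174))&(h[...,1]>190)&(h[...,2]>90); comps(c,m,b)
# roof
for c,b in ((t,(140,60,240,180)),(s,(120,160,230,280))):
    h=cv2.cvtColor(c['pixels'],cv2.COLOR_BGR2HSV).astype(int)
    m=(h[...,0]>78)&(h[...,0]<98)&(h[...,1]>60)&(h[...,2]>85)
    x0,y0,x1,y1=b; mm=np.zeros(m.shape,np.uint8);mm[y0:y1,x0:x1]=m[y0:y1,x0:x1]*255
    cs,_=cv2.findContours(mm,cv2.RETR_EXTERNAL,cv2.CHAIN_APPROX_NONE)
    k=max(cs,key=cv2.contourArea); p=cv2.approxPolyDP(k,5,True)[:,0]
    print('roof',cv2.contourArea(k)); 
    for q in p: print(q,plane(c,*q,260))
E
```

```text
[190 170   3   4   9] [191.1 171.7]
[230 235   3  10  20] [231.1 239.6]
roof 4255.5
[159  72] [907.9 341.  260. ]
[151 138] [672.9 338.1 260. ]
[217 141] [677.1 124.8 260. ]
[222  75] [911.3 128.7 260. ]
roof 6065.5
[153 171] [909.4 133.5 260. ]
[128 216] [914.4 336.3 260. ]
[146 258] [798.9 471.  260. ]
[208 269] [611.2 473.4 260. ]
[199 230] [675.4 348.5 260. ]
[216 179] [679.6 132.4 260. ]
```

```bash
python3 - <<'E'
from h import *
np.set_printoptions(precision=1,suppress=True)
t=load('top0');s=load('side0')
print('handle top', plane(t,191.1,171.5,88), plane(s,231,235.5,88), two(t,(191.1,171.5),s,(231,235.5)))
# zoomed images for corner picking of leaf
def crop(c,x0,y0,w,k):
    im=cv2.resize(c['pixels'][y0:y0+w*3//4,x0:x0+w],None,fx=k,fy=k,interpolation=cv2.INTER_NEAREST)
    for i in range(0,w,10): cv2.putText(im,str(x0+i),(i*k,8),0,.3,(0,255,255),1); cv2.line(im,(i*k,0),(i*k,im.shape[0]),(90,90,90),1)
    for i in range(0,w*3//4,10): cv2.putText(im,str(y0+i),(0,i*k+8),0,.3,(0,255,255),1); cv2.line(im,(0,i*k),(im.shape[1],i*k),(90,90,90),1)
    return im
cv2.imwrite('pics/lt.png',crop(t,285,185,66,12)); cv2.imwrite('pics/ls.png',crop(s,255,122,66,12))
E
```

```text
handle top [615.4 232.   88. ] [613.2 238.8  88. ] (array([616.2, 233.6,  80.3]), np.float64(2.3884467336307376))
```

View pics/lt.png

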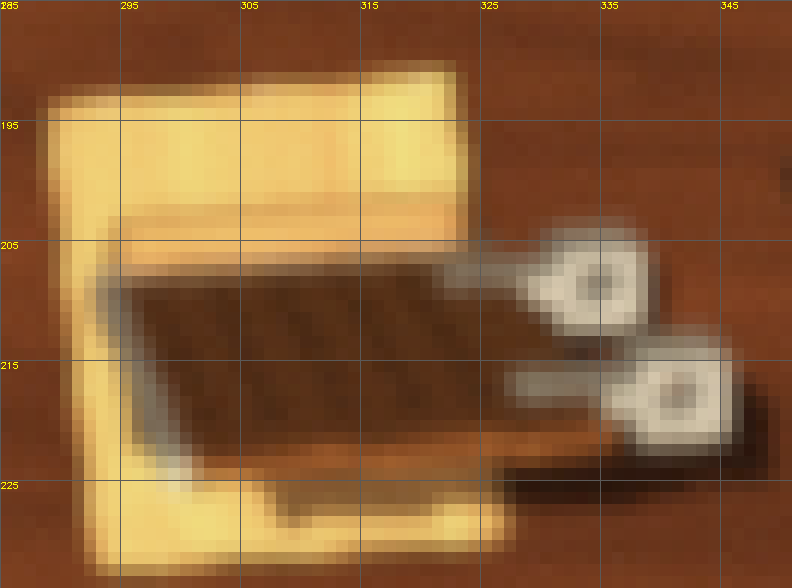

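View pics/ls.png

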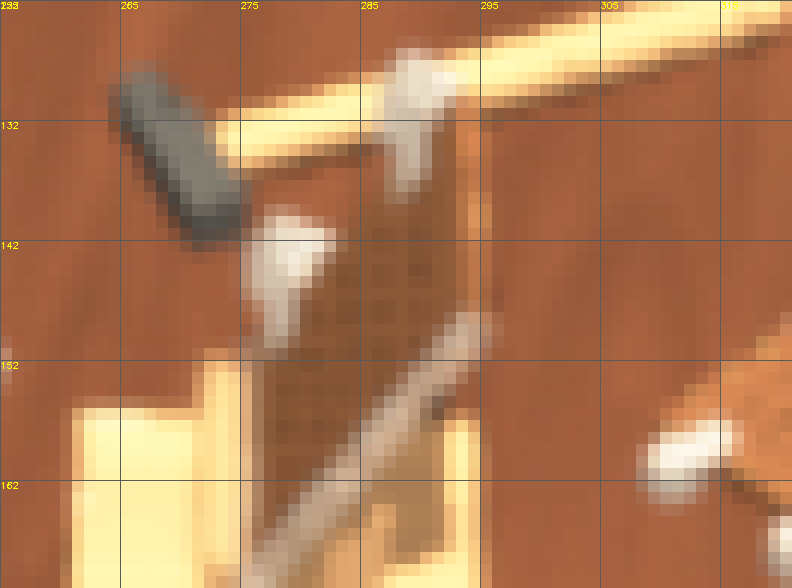

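```bash
python3 - <<'E'
from h import *
np.set_printoptions(precision=1,suppress=True)
t=load('top0');s=load('side0')
h=45
z=lambda lz: 45+lz*np.cos(np.pi/6)
K1=plane(t,335.2,209,z(37)); K2=plane(t,341.9,218.4,z(127)); print('bores top',K1,K2,K2-K1)
TL=plane(t,300,224.5,z(150)); TR=plane(t,335,221,z(150)); print('topedge',TL,TR,TL-TR)
print('two TL',two(t,(300,224.5),s,(294.5,149)))
print('TR?',two(t,(335,221.5),s,(293.8,131)))
BL=plane(t,295,209,z(0)); print('BL',BL)
print('side TL',plane(s,294.5,149,z(150)))
# holes: bores in side
print(two(t,(341.9,218.4),s,(290.5,127.5)))
E
```

```text
bores top [ 513.4 -300.5   77. ] [ 468.8 -306.4  155. ] [-44.7  -6.   77.9]
topedge [ 436.1 -163.5  174.9] [ 455.5 -278.9  174.9] [-19.4 115.4   0. ]
two TL (array([ 438.5, -164.6,  167.1]), np.float64(2.820838303359942))
TR? (array([ 456.5, -281.9,  162. ]), np.float64(1.6956037939564457))
BL [ 509.2 -158.6   45. ]
side TL [ 439.3 -156.4  174.9]
(array([ 471.4, -305.7,  159. ]), np.float64(6.455118858214642))
```

Emit:
jog_arm:
  deltas:
    - {"delta_pos": [1.5, -1.1, 0.2], "turn": 1, "grip": -1}
    - {"delta_pos": [3, -2.3, 0.2], "turn": 2, "grip": -1}
    - {"delta_pos": [4.3, -3.3, 0.2], "turn": 3, "grip": -1}
    - {"delta_pos": [5.6, -4.3, 0.2], "turn": 4.3, "grip": -1}
    - {"delta_pos": [6.9, -5.3, 0.2], "turn": 4.3, "grip": -1}
    - {"delta_pos": [8.2, -6.3, 0.2], "turn": 4.3, "grip": -1}
    - {"delta_pos": [9.5, -7.3, 0.2], "turn": 4.3, "grip": -1}
    - {"delta_pos": [10.8, -8.3, 0], "turn": 4.3, "grip": -1}
    - {"delta_pos": [12, -9.3, -0.5], "turn": 4.3, "grip": -1}
    - {"delta_pos": [13, -10.2, -1], "turn": 4.3, "grip": -1}
    - {"delta_pos": [14, -11, -1.5], "turn": 4.3, "grip": -1}
    - {"delta_pos": [14.8, -11.5, -2], "turn": 4.3, "grip": -1}
    - {"delta_pos": [14.8, -11.5, -2], "turn": 4.3, "grip": -1}
    - {"delta_pos": [14.8, -11.5, -2], "turn": 4.3, "grip": -1}

```text
clock: 1.32
eef_pos: [611.5, 233.1, 186.9]
tcp_rot: [[-0.003, -1.0, -0.014], [-0.0, -0.014, 1.0], [-1.0, 0.003, -0.0]]
ft_force: [-0.2, 0.0, -0.0]
gripper_width: 87.7
```

```bash
python3 - <<'E'
from h import *
np.set_printoptions(precision=2,suppress=True)
c=cam('wrist','w1'); st=get_state(); print(st['eef_pos'],st['tcp_rot'],st['joint_pos'],st['clock'])
print('handle proj', proj(c,[615,234,90]),'tcp',proj(c,st['eef_pos']))
E
```

```text
[611.11 234.23 188.05] [[-0.   -1.   -0.02]
 [ 0.   -0.02  1.  ]
 [-1.    0.    0.  ]] [ 0.18  0.4   1.44  0.    1.31 -1.4 ] 1.3667
handle proj [255.81 199.1 ] tcp [256.35 244.82]
```

View pics/w1.png

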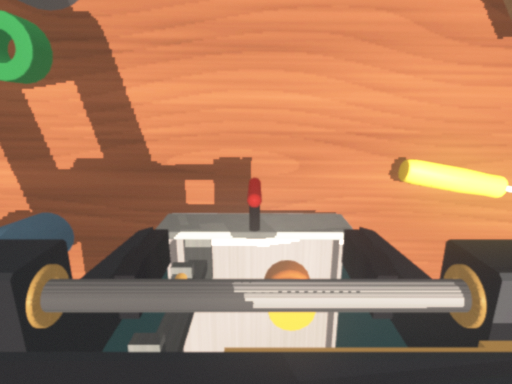

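The wrist view shows the handle's top at (255,199), against (255.8,199.1) predicted. I'll descend and grip.

Emit:
jog_arm:
  deltas:
    - {"delta_pos": [0.1, 0, -1.5], "turn": 0, "grip": -1}
    - {"delta_pos": [0.1, 0, -3], "turn": 0, "grip": -1}
    - {"delta_pos": [0.1, 0, -4.3], "turn": 0, "grip": -1}
    - {"delta_pos": [0.1, 0, -5.3], "turn": 0, "grip": -1}
    - {"delta_pos": [0.1, 0, -5.3], "turn": 0, "grip": 0}
    - {"delta_pos": [0.1, 0, -5.3], "turn": 0, "grip": 1}
    - {"delta_pos": [0.1, 0, -5.3], "turn": 0, "grip": 1}
    - {"delta_pos": [0.1, 0, -5.3], "turn": 0, "grip": 1}
    - {"delta_pos": [0.1, 0, -5.3], "turn": 0, "grip": 1}
    - {"delta_pos": [0.1, 0, -5.3], "turn": 0, "grip": 1}
    - {"delta_pos": [0.1, 0, -5.3], "turn": 0, "grip": 1}
    - {"delta_pos": [0.1, 0, -5.3], "turn": 0, "grip": 1}

```text
clock: 2.37
eef_pos: [614.5, 234.3, 56.9]
tcp_rot: [[0.001, -1.0, -0.016], [0.0, -0.016, 1.0], [-1.0, -0.001, 0.0]]
ft_force: [0.7, 0.3, 0.4]
gripper_width: 36.9
```

Emit:
jog_arm:
  deltas:
    - {"delta_pos": [0, 0, 0], "turn": 0, "grip": 1}
    - {"delta_pos": [0, 0, 0], "turn": 0, "grip": 1}
    - {"delta_pos": [0, 0, 0], "turn": 0, "grip": 1}
    - {"delta_pos": [0, 0, 0], "turn": 0, "grip": 1}
    - {"delta_pos": [0, 0, 0], "turn": 0, "grip": 1}
    - {"delta_pos": [-0.2, 0, 0], "turn": 0, "grip": 1}
    - {"delta_pos": [-0.6, 0, 0], "turn": 0, "grip": 1}
    - {"delta_pos": [-1, 0, 0], "turn": 0, "grip": 1}
    - {"delta_pos": [-1.5, 0, 0], "turn": 0, "grip": 1}
    - {"delta_pos": [-2, 0, 0], "turn": 0, "grip": 1}
    - {"delta_pos": [-2.5, -0.05, 0], "turn": 0, "grip": 1}
    - {"delta_pos": [-3, -0.05, 0], "turn": 0, "grip": 1}
    - {"delta_pos": [-3.5, -0.05, 0], "turn": 0, "grip": 1}
    - {"delta_pos": [-4, -0.06, 0], "turn": 0, "grip": 1}
    - {"delta_pos": [-4.4, -0.08, 0], "turn": 0, "grip": 1}
    - {"delta_pos": [-4.7, -0.08, 0], "turn": 0, "grip": 1}
    - {"delta_pos": [-5, -0.08, 0], "turn": 0, "grip": 1}
    - {"delta_pos": [-5, -0.08, 0], "turn": 0, "grip": 1}

```text
clock: 3.87
eef_pos: [489.1, 230.5, 56.0]
tcp_rot: [[0.001, -1.0, -0.017], [-0.003, -0.017, 1.0], [-1.0, -0.001, -0.003]]
ft_force: [1.8, -7.2, -1.4]
gripper_width: 11.1
```

Emit:
jog_arm:
  deltas:
    - {"delta_pos": [-0.25, 0, 0], "turn": 0, "grip": 1}
    - {"delta_pos": [-0.5, 0, 0], "turn": 0, "grip": 1}
    - {"delta_pos": [-0.75, 0, 0], "turn": 0, "grip": 1}
    - {"delta_pos": [-1, 0, 0], "turn": 0, "grip": 1}
    - {"delta_pos": [-1.1, 0, 0], "turn": 0, "grip": 1}

```text
clock: 4.28
eef_pos: [470.2, 230.3, 57.3]
tcp_rot: [[0.019, -1.0, -0.016], [-0.001, -0.016, 1.0], [-1.0, -0.019, -0.002]]
ft_force: [32.3, -10.6, -26.6]
gripper_width: 10.5
```

Emit:
jog_arm:
  deltas:
    - {"delta_pos": [0, 0, 0], "turn": 0, "grip": 1}
    - {"delta_pos": [0, 0, 0], "turn": 0, "grip": 1}
    - {"delta_pos": [0, 0, 0], "turn": 0, "grip": 1}

```text
clock: 4.53
eef_pos: [469.9, 230.3, 57.4]
tcp_rot: [[0.016, -1.0, -0.016], [-0.001, -0.016, 1.0], [-1.0, -0.016, -0.002]]
ft_force: [28.1, -9.4, -21.6]
gripper_width: 10.8
```

Emit:
jog_arm:
  deltas:
    - {"delta_pos": [0.2, 0, 0], "turn": 0, "grip": 0}
    - {"delta_pos": [0.2, 0, 0], "turn": 0, "grip": -0.5}
    - {"delta_pos": [0.2, 0, 0], "turn": 0, "grip": -0.5}
    - {"delta_pos": [0.2, 0, 0], "turn": 0, "grip": -0.5}
    - {"delta_pos": [0.2, 0, 0], "turn": 0, "grip": -0.5}
    - {"delta_pos": [0.2, 0, 0], "turn": 0, "grip": -0.5}
    - {"delta_pos": [0.2, 0, 0], "turn": 0, "grip": -0.5}
    - {"delta_pos": [0.2, 0, 1.5], "turn": 0, "grip": -0.5}
    - {"delta_pos": [0.2, 0, 3], "turn": 0, "grip": -0.5}
    - {"delta_pos": [0.2, 0, 4.5], "turn": 0, "grip": -0.5}
    - {"delta_pos": [0.2, 0, 6], "turn": 0, "grip": -0.5}
    - {"delta_pos": [0.2, 0, 7.5], "turn": 0, "grip": -0.5}
    - {"delta_pos": [0.2, 0, 8.5], "turn": 0, "grip": -0.5}
    - {"delta_pos": [0.2, 0, 8.5], "turn": 0, "grip": -0.5}

```text
clock: 5.7
eef_pos: [469.5, 233.2, 275.6]
tcp_rot: [[0.011, -1.0, -0.017], [0.003, -0.017, 1.0], [-1.0, -0.011, 0.002]]
ft_force: [0.4, -0.2, -0.1]
gripper_width: 66.3
```

```bash
python3 - <<'E'
from h import *
np.set_printoptions(precision=2,suppress=True)
c=cam('wrist','w2');cam('top','top2');cam('side','side2'); st=get_state(); print(st['eef_pos'],st['tcp_rot'],st['joint_pos'],st['clock'],st['gripper_width'])
E
```

```text
[466.17 232.27 268.13] [[-0.   -1.   -0.02]
 [-0.   -0.02  1.  ]
 [-1.    0.   -0.  ]] [ 0.23  0.03  1.71 -0.    1.4  -1.35] 5.85 66.06869035267633
```

View pics/w2.png

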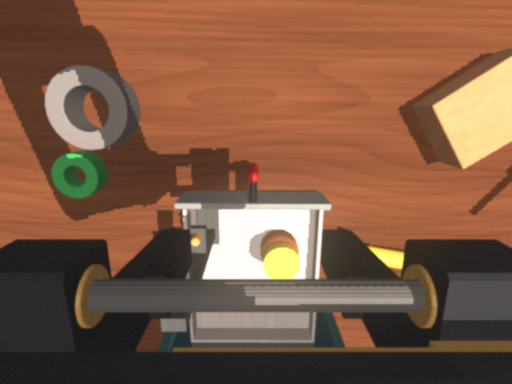

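View pics/top2.png

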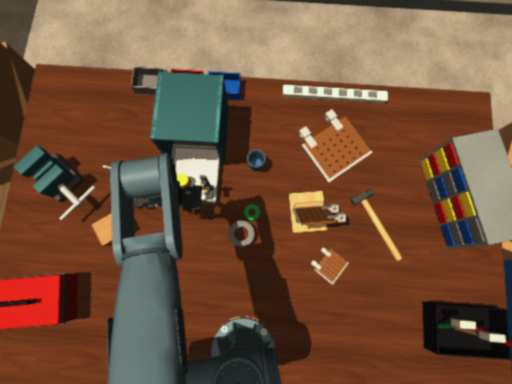

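```bash
python3 - <<'E'
from h import *
np.set_printoptions(precision=1,suppress=True)
c=load('w2');t=load('top2');s=load('side2')
for cc,n in ((c,'w'),(t,'t'),(s,'s')):
    h=cv2.cvtColor(cc['pixels'],cv2.COLOR_BGR2HSV).astype(int)
    b={'w':(170,150,270,255),'t':(180,160,225,215),'s':(190,170,290,290)}[n]
    for nm,m in (('brass',(h[...,0]>14)&(h[...,0]<30)&(h[...,1]>110)&(h[...,2]>120)),('red',((h[...,0]<5)|(h[...,0]>174))&(h[...,1]>190)&(h[...,2]>90))):
        mm=np.zeros(m.shape,np.uint8);x0,y0,x1,y1=b;mm[y0:y1,x0:x1]=m[y0:y1,x0:x1]
        k,l,st,ce=cv2.connectedComponentsWithStats(mm)
        for i in range(1,k):
            if st[i,4]>2: print(n,nm,st[i],ce[i],plane(cc,*ce[i],203 if nm=='brass' else 88), plane(cc,*ce[i],113))
def z(cc,x0,y0,w,k,nm):
    cv2.imwrite('pics/'+nm,cv2.resize(cc['pixels'][y0:y0+w*3//4,x0:x0+w],None,fx=k,fy=k,interpolation=cv2.INTER_CUBIC))
z(c,150,150,130,6,'zw2.png'); z(t,160,140,90,8,'zt2.png'); z(s,185,190,90,8,'zs2.png')
E
```

```text
w brass [190 233  12  14 103] [195.7 239.3] [499.8 188.9 203. ] [540.5 171.  113. ]
w brass [263 246   7   9  39] [266.7 250.7] [508.5 243.4 203. ] [552.7 247.8 113. ]
w red [252 172   5   4  11] [253.6 173.5] [472.6 232.3  88. ] [467.2 232.3 113. ]
t brass [187 176   2   5   5] [187.8 178. ] [562.3 217.5 203. ] [584.1 236.3 113. ]
t brass [184 182   4   4   4] [185.5 183.5] [543.1 223.1 203. ] [563.4 242.3 113. ]
t brass [201 183   3   4   8] [202.  184.5] [543.4 168.4 203. ] [563.7 183.3 113. ]
t brass [205 189   3   4  10] [205.8 190.5] [524. 154. 203.] [542.8 167.7 113. ]
s brass [286 174   4   4   6] [287. 176.] [445.9  22.9 203. ] [454.1 -61.5 113. ]
s brass [274 195   3   8  18] [274.7 197.9] [473.5 133.9 203. ] [484.2  59.3 113. ]
s brass [251 203   4   5  16] [252.3 204.8] [544.3 177.8 203. ] [561.2 107.1 113. ]
s brass [252 218   3   5  13] [253.  220.3] [529.  242.1 203. ] [544.6 177.  113. ]
s brass [230 247  13   8  43] [236.1 251.3] [557.3 368.3 203. ] [575.4 314.4 113. ]
s brass [218 282  11   8  50] [223.7 285.6] [566.6 487.6 203. ] [585.5 444.4 113. ]
s red [268 238   3  13  31] [268.9 243.5] [474.  248.2  88. ] [471.3 264.3 113. ]
```

View pics/zw2.png

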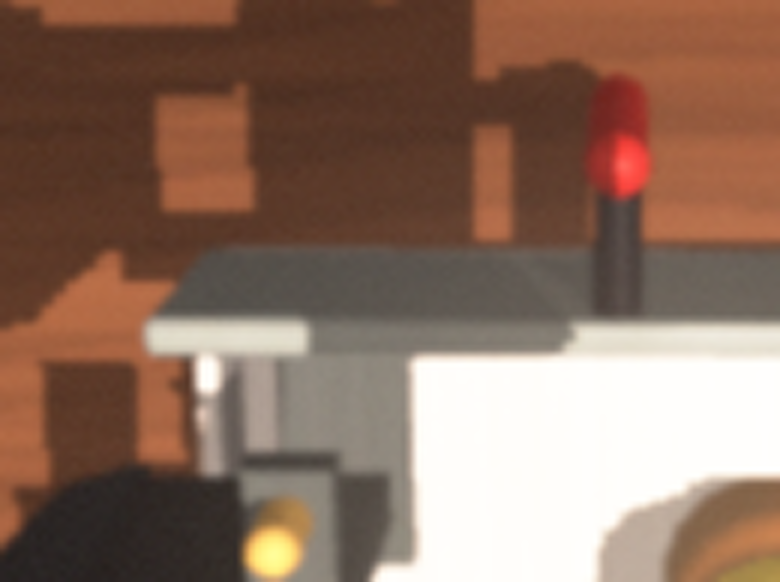

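View pics/zt2.png

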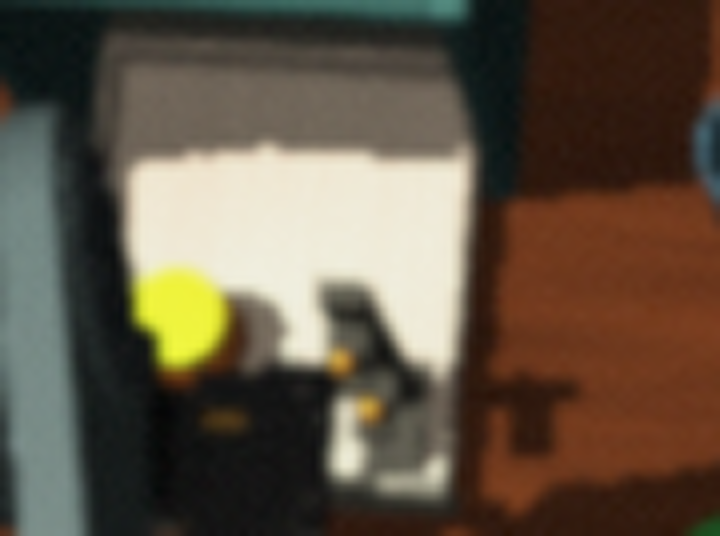

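View pics/zs2.png

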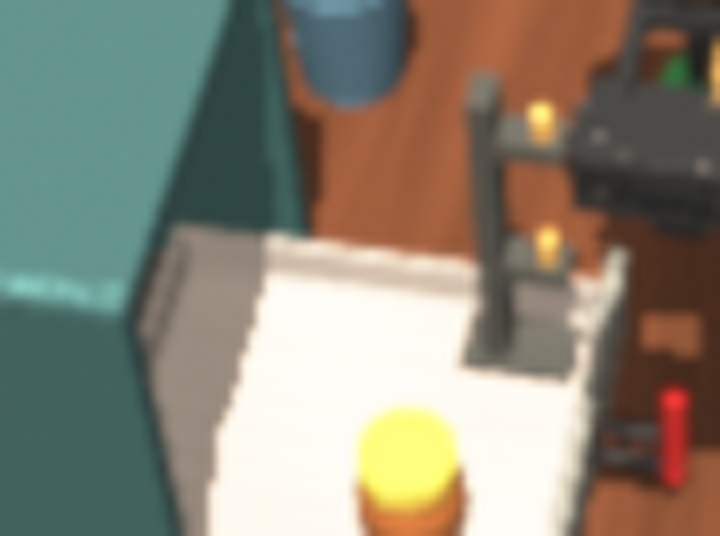

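Emit:
jog_arm:
  deltas:
    - {"delta_pos": [-1, -1, 0.2], "turn": 0, "grip": -0.5}
    - {"delta_pos": [-2, -2, 0.5], "turn": 0, "grip": -0.5}
    - {"delta_pos": [-3, -2.5, 1], "turn": 0, "grip": -0.5}
    - {"delta_pos": [-3, -2.5, 1], "turn": 0, "grip": -0.5}
    - {"delta_pos": [-3, -2.5, 1], "turn": 0, "grip": -0.5}
    - {"delta_pos": [-3, -2.5, 1], "turn": 0, "grip": -0.5}

```text
clock: 6.35
eef_pos: [391.5, 169.8, 292.5]
tcp_rot: [[-0.002, -1.0, -0.016], [-0.0, -0.016, 1.0], [-1.0, 0.002, -0.0]]
ft_force: [-0.7, 0.2, 0.0]
gripper_width: 66.1
```

```bash
python3 - <<'E'
from h import *
np.set_printoptions(precision=2,suppress=True)
c=cam('wrist','w3');st=get_state(); print(st['eef_pos'],st['dq'],st['clock'],st['gripper_width'])
p=proj(c,[542,170,203]);print(p,proj(c,[542,170,113]),proj(c,[473,232,90]))
x0=int(p[0])-60;y0=int(p[1])-45; x0=max(0,x0);y0=max(0,y0); print(x0,y0)
cv2.imwrite('pics/zw3.png',cv2.resize(c['pixels'][y0:y0+90,x0:x0+120],None,fx=6,fy=6,interpolation=cv2.INTER_CUBIC))
E
```

```text
[391.66 169.92 292.43] [ 0.    0.01 -0.01 -0.    0.01 -0.  ] 6.4 66.03209997713476
[252.39 355.12] [253.17 297.83] [305.32 237.42]
192 310
```

View pics/zw3.png

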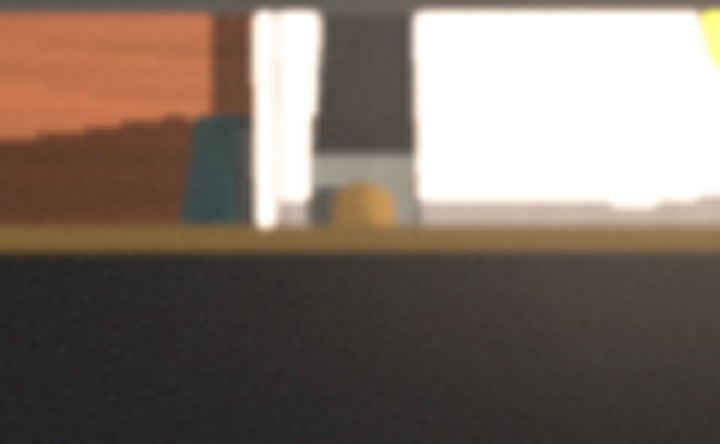

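View pics/w3.png

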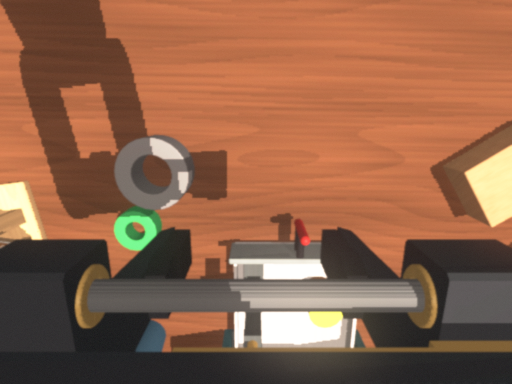

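The upper pin shows at wrist column 252.5, giving y≈170, and the lower pin gives y≈171. The axis is therefore about (542,170). Next I go to the leaf and turn the tool the long way so the camera ends up above the knuckles, with j6 staying in range.

Emit:
jog_arm:
  deltas:
    - {"delta_pos": [0.1, -0.5, 0], "turn": -1.1, "grip": -0.5}
    - {"delta_pos": [0.2, -1, 0], "turn": -2.2, "grip": -0.5}
    - {"delta_pos": [0.3, -1.5, 0], "turn": -3.3, "grip": -0.5}
    - {"delta_pos": [0.4, -2, 0], "turn": -4.4, "grip": -0.5}
    - {"delta_pos": [0.5, -2.5, 0], "turn": -5.5, "grip": -0.5}
    - {"delta_pos": [0.6, -3, 0], "turn": -6.6, "grip": -0.5}
    - {"delta_pos": [0.7, -3.5, 0], "turn": -7.7, "grip": -0.5}
    - {"delta_pos": [0.8, -4, 0], "turn": -8.8, "grip": -0.5}
    - {"delta_pos": [0.9, -4.5, 0], "turn": -9.9, "grip": -0.5}
    - {"delta_pos": [1, -5, 0], "turn": -11, "grip": -0.5}
    - {"delta_pos": [1.1, -5.5, 0], "turn": -12.1, "grip": -0.5}
    - {"delta_pos": [1.2, -6, 0], "turn": -13.2, "grip": -0.5}
    - {"delta_pos": [1.3, -6.5, 0], "turn": -14.3, "grip": -0.5}
    - {"delta_pos": [1.4, -7, 0], "turn": -15.4, "grip": -0.5}
    - {"delta_pos": [1.5, -7.5, 0], "turn": -16.5, "grip": -0.5}
    - {"delta_pos": [1.6, -8, 0], "turn": -17.6, "grip": -0.5}
    - {"delta_pos": [1.7, -8.5, 0], "turn": -18.7, "grip": -0.5}
    - {"delta_pos": [1.8, -9, 0], "turn": -19.8, "grip": -0.5}
    - {"delta_pos": [1.9, -9.5, 0], "turn": -20.9, "grip": -0.5}
    - {"delta_pos": [2, -10, 0], "turn": -22, "grip": -0.5}

```text
clock: 8.07
eef_pos: [442.2, -80.6, 292.3]
tcp_rot: [[-0.002, 0.661, 0.751], [0.001, 0.751, -0.661], [-1.0, -0.001, -0.003]]
ft_force: [-0.3, -0.4, -0.4]
gripper_width: 66.1
```

Emit:
jog_arm:
  deltas:
    - {"delta_pos": [0, -0.3, 0], "turn": -1.1, "grip": -0.5}
    - {"delta_pos": [0.1, -0.6, 0], "turn": -2.2, "grip": -0.5}
    - {"delta_pos": [0.1, -0.9, 0], "turn": -3.3, "grip": -0.5}
    - {"delta_pos": [0.1, -1.2, 0], "turn": -4.4, "grip": -0.5}
    - {"delta_pos": [0.2, -1.5, 0], "turn": -5.5, "grip": -0.5}
    - {"delta_pos": [0.2, -1.8, 0], "turn": -6.6, "grip": -0.5}
    - {"delta_pos": [0.2, -2.1, 0], "turn": -7.7, "grip": -0.5}
    - {"delta_pos": [0.3, -2.4, 0], "turn": -8.8, "grip": -0.5}
    - {"delta_pos": [0.3, -2.7, 0], "turn": -9.9, "grip": -0.5}
    - {"delta_pos": [0.3, -3, 0], "turn": -11, "grip": -0.5}
    - {"delta_pos": [0.3, -3.3, 0], "turn": -12.1, "grip": -0.5}
    - {"delta_pos": [0.4, -3.6, 0], "turn": -13.2, "grip": -0.5}
    - {"delta_pos": [0.4, -4, 0], "turn": -14.3, "grip": -0.5}
    - {"delta_pos": [0.4, -4.4, -0.3], "turn": -15.4, "grip": -0.5}
    - {"delta_pos": [0.4, -4.8, -0.6], "turn": -16.5, "grip": -0.5}
    - {"delta_pos": [0.5, -5.2, -0.9], "turn": -17.6, "grip": -0.5}
    - {"delta_pos": [0.5, -5.6, -1.2], "turn": -18.7, "grip": -0.5}
    - {"delta_pos": [0.5, -6.1, -1.5], "turn": -19.8, "grip": -0.5}
    - {"delta_pos": [0.5, -6.1, -1.8], "turn": -20.9, "grip": -0.5}
    - {"delta_pos": [0.5, -6.1, -1.8], "turn": -21.7, "grip": -0.5}

```text
clock: 9.73
eef_pos: [453.8, -232.6, 245.2]
tcp_rot: [[-0.004, 0.146, -0.989], [0.004, -0.989, -0.146], [-1.0, -0.004, 0.004]]
ft_force: [-0.8, -0.5, -0.0]
gripper_width: 65.9
```

```bash
python3 - <<'E'
from h import *
np.set_printoptions(precision=3,suppress=True)
c=cam('wrist','w4');st=get_state(); print(st['eef_pos'],st['tcp_rot'],st['joint_pos'],st['clock'],st['gripper_width'])
print('upper bore',proj(c,[468.8,-306.4,155]),'lower',proj(c,[513.4,-300.5,77]),'top edge grip',proj(c,[446,-234,175]))
E
```

```text
[ 453.972 -232.477  245.876] [[-0.004  0.143 -0.99 ]
 [ 0.003 -0.99  -0.143]
 [-1.    -0.004  0.003]] [-0.706  0.031  1.756  0.     1.359  2.292] 9.7833 66.24870198073853
upper bore [249.695  95.884] lower [204.365  98.052] top edge grip [266.292 202.398]
```

View pics/w4.png

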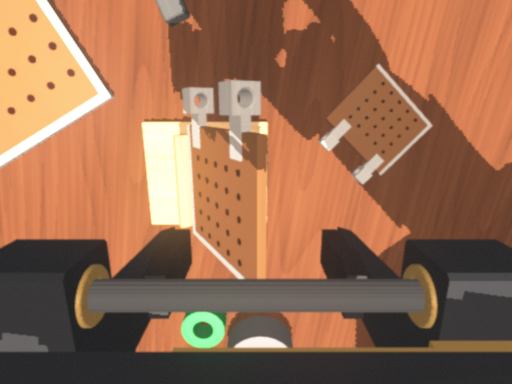

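Wrist view: upper bore at (244,98), predicted (250,96), so I shift the leaf estimate +3 mm in x. The panel's top edge lies along column 267, parallel to the pads. I'll descend astride it and narrow the fingers.

Emit:
jog_arm:
  deltas:
    - {"delta_pos": [0.2, 0, -1], "turn": 0, "grip": -0.5}
    - {"delta_pos": [0.2, 0, -2], "turn": 0, "grip": -0.5}
    - {"delta_pos": [0.2, 0, -2.8], "turn": 0, "grip": -0.5}
    - {"delta_pos": [0.2, 0, -3.5], "turn": 0, "grip": -0.5}
    - {"delta_pos": [0.2, 0, -4.2], "turn": 0, "grip": -0.5}
    - {"delta_pos": [0.2, 0, -4.2], "turn": 0, "grip": -0.2}
    - {"delta_pos": [0.2, 0, -4.2], "turn": 0, "grip": 0}
    - {"delta_pos": [0.2, 0, -4.2], "turn": 0, "grip": 0.1}
    - {"delta_pos": [0.2, 0, -4.2], "turn": 0, "grip": 0.1}
    - {"delta_pos": [0.2, 0, -4.2], "turn": 0, "grip": 0.1}
    - {"delta_pos": [0.2, 0, -4.2], "turn": 0, "grip": 0.1}

```text
clock: 10.7
eef_pos: [459.7, -233.2, 144.7]
tcp_rot: [[0.001, 0.152, -0.988], [-0.001, -0.988, -0.152], [-1.0, 0.001, -0.001]]
ft_force: [0.4, 1.0, 0.6]
gripper_width: 39.8
```

```bash
python3 - <<'E'
from h import *
np.set_printoptions(precision=3,suppress=True)
c=cam('wrist','w5');s=cam('side','s5');st=get_state(); print(st['eef_pos'],st['ft_force'],st['clock'],st['gripper_width'])
a=cv2.resize(s['pixels'][100:190,230:350],(480,360),interpolation=cv2.INTER_CUBIC)
cv2.imwrite('pics/s5z.png',a)
E
```

```text
[ 459.465 -232.981  144.363] [ 0.203 -0.152  0.887] 10.8 40.03935449194289
```

View pics/w5.png

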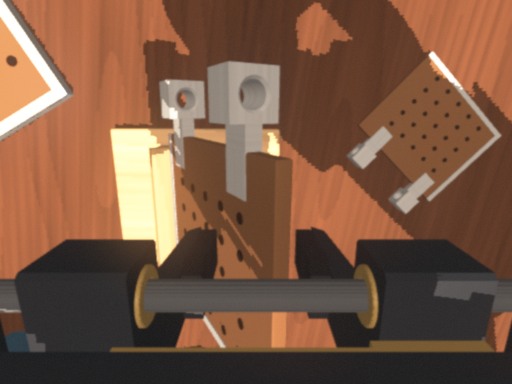

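View pics/s5z.png

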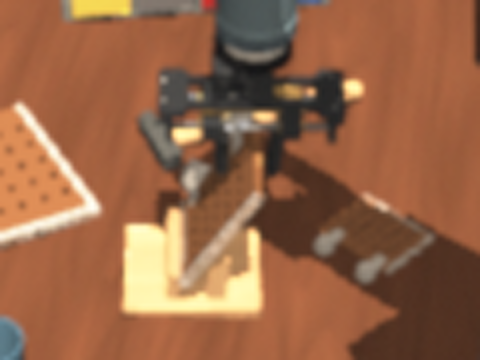

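The fingers straddle the panel. Now I swing it upright about its ledge while caged.

Emit:
jog_arm:
  deltas:
    - {"delta_pos": [0.2, 0.03, 0.1], "turn": 0, "grip": 0.1}
    - {"delta_pos": [0.42, 0.06, 0.22], "turn": 0, "grip": 0.1}
    - {"delta_pos": [0.64, 0.1, 0.31], "turn": 0, "grip": 0.1}
    - {"delta_pos": [0.85, 0.13, 0.4], "turn": 0, "grip": 0.2}
    - {"delta_pos": [1.08, 0.16, 0.48], "turn": 0, "grip": 0.2}
    - {"delta_pos": [1.3, 0.2, 0.55], "turn": 0, "grip": 0.3}
    - {"delta_pos": [1.54, 0.23, 0.6], "turn": 0, "grip": 0.3}
    - {"delta_pos": [1.77, 0.27, 0.65], "turn": 0, "grip": 0.4}
    - {"delta_pos": [2, 0.3, 0.68], "turn": 0, "grip": 0.4}
    - {"delta_pos": [2.24, 0.34, 0.7], "turn": 0, "grip": 0.4}
    - {"delta_pos": [2.24, 0.34, 0.7], "turn": 0, "grip": 0.4}

```text
clock: 11.72
eef_pos: [516.3, -224.1, 161.3]
tcp_rot: [[0.001, 0.153, -0.988], [-0.0, -0.988, -0.153], [-1.0, 0.0, -0.001]]
ft_force: [-0.6, 0.1, 0.2]
gripper_width: 26.6
```

```bash
python3 - <<'E'
from h import *
np.set_printoptions(precision=3,suppress=True)
c=cam('wrist','w6');s=cam('side','s6');st=get_state(); print(st['eef_pos'],st['ft_force'],st['clock'],st['gripper_width'])
a=cv2.resize(s['pixels'][100:190,230:350],(480,360),interpolation=cv2.INTER_CUBIC)
cv2.imwrite('pics/s6z.png',a)
E
```

```text
[ 515.256 -224.062  160.968] [-0.502  1.107  0.925] 11.8167 26.111197005614038
```

View pics/w6.png

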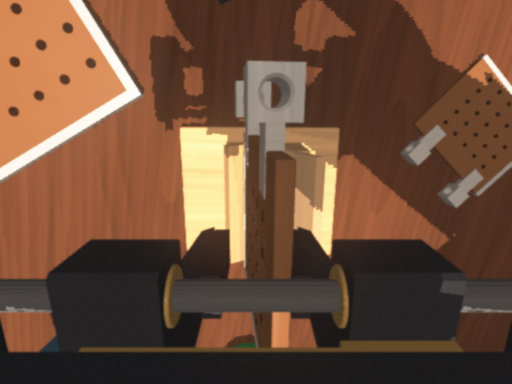

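View pics/s6z.png

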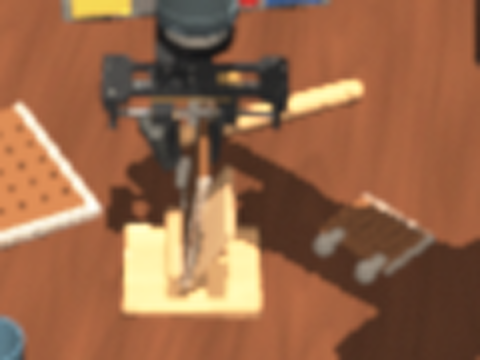

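Nearly upright, with the panel leaning on the robot-side finger (edge at column 283). I'll finish the swing and close.

Emit:
jog_arm:
  deltas:
    - {"delta_pos": [0.15, 0.03, 0], "turn": 0, "grip": 0.5}
    - {"delta_pos": [0.3, 0.05, 0], "turn": 0, "grip": 0.6}
    - {"delta_pos": [0.3, 0.05, 0], "turn": 0, "grip": 0.8}
    - {"delta_pos": [0.3, 0.05, 0], "turn": 0, "grip": 1}
    - {"delta_pos": [0.3, 0.05, 0], "turn": 0, "grip": 1}
    - {"delta_pos": [0.3, 0.05, 0], "turn": 0, "grip": 1}
    - {"delta_pos": [0.3, 0.05, 0], "turn": 0, "grip": 1}

```text
clock: 12.4
eef_pos: [522.5, -223.0, 161.2]
tcp_rot: [[-0.0, 0.152, -0.988], [0.0, -0.988, -0.152], [-1.0, -0.0, 0.0]]
ft_force: [0.2, 0.1, -0.5]
gripper_width: 7.8
```

```bash
python3 - <<'E'
from h import *
np.set_printoptions(precision=3,suppress=True)
c=cam('wrist','w7');s=cam('side','s7');st=get_state(); print(st['eef_pos'],st['ft_force'],st['clock'],st['gripper_width'])
a=cv2.resize(s['pixels'][100:190,230:350],(400,300),interpolation=cv2.INTER_CUBIC)
cv2.imwrite('pics/s7z.png',np.hstack([a,cv2.resize(c['pixels'],(400,300))]))
E
```

```text
[ 522.549 -222.988  161.188] [-0.571 -0.208 -0.575] 12.5 7.6433262991830695
```

View pics/s7z.png

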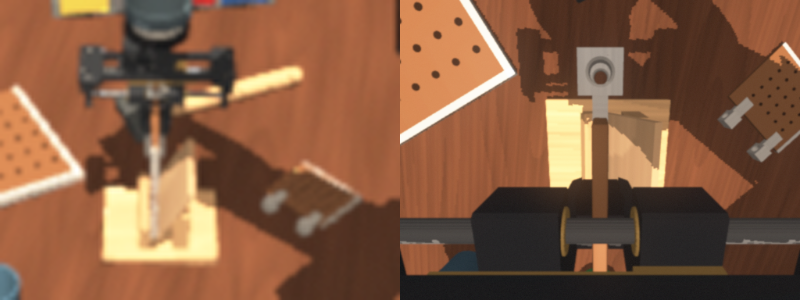

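```bash
python3 - <<'E'
from h import *
np.set_printoptions(precision=3,suppress=True)
c=load('w7'); im=c['pixels']
cv2.imwrite('pics/z7.png',cv2.resize(im[50:170,190:350],(800,600),interpolation=cv2.INTER_CUBIC))
E
```

```text
(no output)
```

View pics/z7.png

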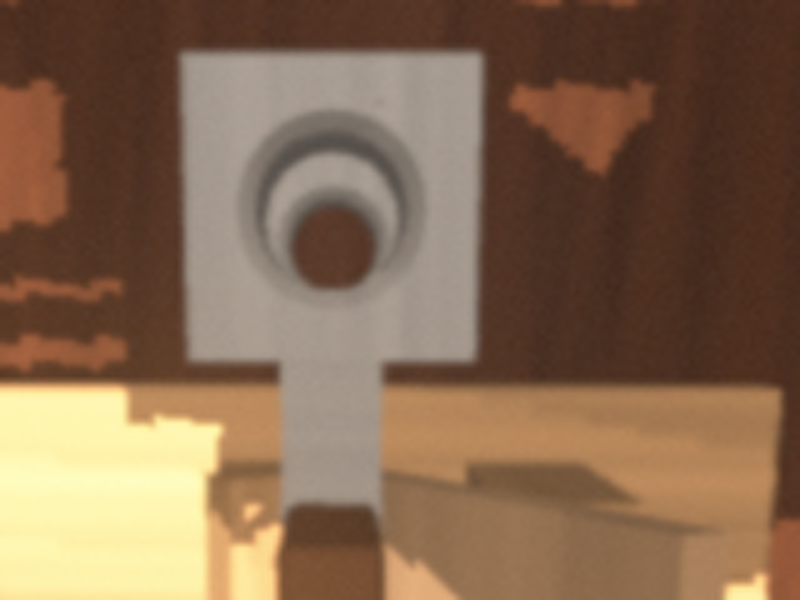

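Emit:
jog_arm:
  deltas:
    - {"delta_pos": [0, 0, 0.4], "turn": 0, "grip": 1}
    - {"delta_pos": [0, 0, 0.8], "turn": 0, "grip": 1}
    - {"delta_pos": [0, 0, 1.2], "turn": 0, "grip": 1}
    - {"delta_pos": [0, 0, 1.6], "turn": 0, "grip": 1}
    - {"delta_pos": [0, 0, 2], "turn": 0, "grip": 1}
    - {"delta_pos": [0, 0, 2.4], "turn": 0, "grip": 1}
    - {"delta_pos": [0, 0, 2.8], "turn": 0, "grip": 1}
    - {"delta_pos": [0, 0, 2.8], "turn": 0, "grip": 1}
    - {"delta_pos": [0, 0, 2.8], "turn": 0, "grip": 1}

```text
clock: 13.25
eef_pos: [523.0, -223.2, 232.1]
tcp_rot: [[0.001, 0.152, -0.988], [-0.001, -0.988, -0.152], [-1.0, 0.001, -0.001]]
ft_force: [-0.7, -0.8, -2.0]
gripper_width: 8.0
```

```bash
python3 - <<'E'
from h import *
np.set_printoptions(precision=3,suppress=True)
c=cam('wrist','w8');s=cam('side','s8');st=get_state(); print(st['eef_pos'],st['ft_force'],st['torque'],st['joint_pos'],st['clock'],st['gripper_width'])
a=cv2.resize(s['pixels'][80:200,230:390],(400,300),interpolation=cv2.INTER_CUBIC)
cv2.imwrite('pics/s8z.png',np.hstack([a,cv2.resize(c['pixels'][50:170,190:350],(400,300))]))
E
```

```text
[ 522.38  -222.802  230.697] [ 0.03  -0.114 -2.774] [ 0.084  0.15  -0.018] [-0.612  0.173  1.633  0.     1.337  2.377] 13.35 7.743164020737327
```

View pics/s8z.png

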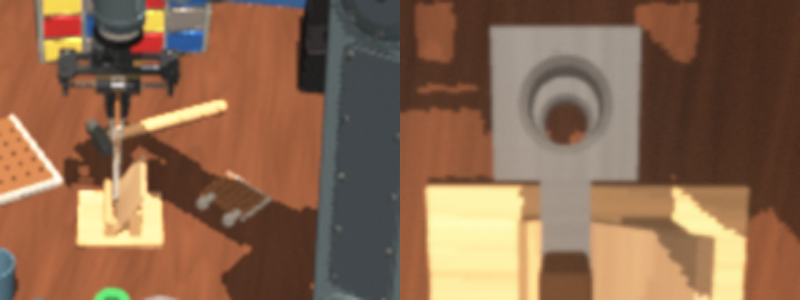

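```bash
python3 - <<'E'
from h import *
np.set_printoptions(precision=2,suppress=True)
c=load('w7'); T=np.array([522.55,-222.99,161.19]); psi=0.153
L=np.array([[np.cos(psi),-np.sin(psi)],[np.sin(psi),np.cos(psi)]]) # cols leaf x,y
for zt in (165,168,170,172,175):
    P=plane(c,256.4,91.2,zt)
    w=(plane(c,190+483/5,80,zt)-plane(c,190+181/5,80,zt))
    d=(plane(c,256.4,50+361/5,zt)-plane(c,256.4,50+51/5,zt))
    print(zt,P,'leaf-frame offset',L.T@(P-T)[:2],'w',np.linalg.norm(w),np.linalg.norm(d))
# lower rim
for zt in (77,80,82):
    print(zt,plane(c,190+332.5/5,50+222/5,zt))
E
```

```text
165 [ 533.6  -296.11  165.  ] leaf-frame offset [ -0.22 -73.95] w 26.276865434739666 25.904149009199912
168 [ 533.59 -295.96  168.  ] leaf-frame offset [ -0.21 -73.8 ] w 25.72808618328436 25.36315375471788
170 [ 533.58 -295.85  170.  ] leaf-frame offset [ -0.2  -73.69] w 25.36223334898086 25.00249025172989
172 [ 533.57 -295.75  172.  ] leaf-frame offset [ -0.2  -73.59] w 24.996380514677362 24.641826748741877
175 [ 533.56 -295.59  175.  ] leaf-frame offset [ -0.19 -73.43] w 24.447601263222047 24.100831494259904
77 [ 533.63 -298.55   77.  ]
80 [ 533.62 -298.42   80.  ]
82 [ 533.61 -298.34   82.  ]
```

```bash
python3 - <<'E'
from h import *
np.set_printoptions(precision=2,suppress=True)
c=load('w7')
for px,z in (((332,206),173),((332,222),151),((333,248),61)):
    print(plane(c,190+px[0]/5,50+px[1]/5,z))
E
```

```text
[ 533.57 -295.7   173.  ]
[ 533.45 -295.38  151.  ]
[ 533.03 -295.51   61.  ]
```

The bore axis is vertical to within 0.5 mm over 112 mm, and the hinge is 73.6 mm from the TCP. I'll carry it to a stage short of the post.

Emit:
jog_arm:
  deltas:
    - {"delta_pos": [-0.2, 0.4, 0], "turn": 0.3, "grip": 1}
    - {"delta_pos": [-0.4, 1, 0], "turn": 0.7, "grip": 1}
    - {"delta_pos": [-0.7, 2, 0], "turn": 1.1, "grip": 1}
    - {"delta_pos": [-1, 3.1, 0], "turn": 1.5, "grip": 1}
    - {"delta_pos": [-1.2, 4.2, 0], "turn": 1.9, "grip": 1}
    - {"delta_pos": [-1.4, 5.4, 0], "turn": 2.3, "grip": 1}
    - {"delta_pos": [-1.6, 6.6, 0], "turn": 2.7, "grip": 1}
    - {"delta_pos": [-1.8, 7.8, 0], "turn": 3.1, "grip": 1}
    - {"delta_pos": [-2, 9, 0], "turn": 3.5, "grip": 1}
    - {"delta_pos": [-2.2, 10.2, 0], "turn": 3.9, "grip": 1}
    - {"delta_pos": [-2.3, 11.4, 0], "turn": 4.27, "grip": 1}
    - {"delta_pos": [-2.3, 12.6, 0], "turn": 4.27, "grip": 1}
    - {"delta_pos": [-2.3, 13.8, 0], "turn": 4.27, "grip": 1}
    - {"delta_pos": [-2.3, 15, 0], "turn": 4.27, "grip": 1}
    - {"delta_pos": [-2.3, 16.1, 0], "turn": 4.27, "grip": 1}
    - {"delta_pos": [-2.3, 17, 0], "turn": 4.27, "grip": 1}
    - {"delta_pos": [-2.3, 17.7, 0], "turn": 4.27, "grip": 1}
    - {"delta_pos": [-2.3, 18.15, 0], "turn": 4.27, "grip": 1}
    - {"delta_pos": [-2.3, 18.15, 0], "turn": 4.27, "grip": 1}
    - {"delta_pos": [-2.3, 18.15, 0], "turn": 4.27, "grip": 1}

```text
clock: 15.02
eef_pos: [464.5, 230.7, 230.7]
tcp_rot: [[-0.001, 0.566, -0.824], [-0.001, -0.824, -0.566], [-1.0, 0.0, 0.001]]
ft_force: [0.6, -0.7, -1.8]
gripper_width: 7.5
```

```bash
python3 - <<'E'
from h import *
np.set_printoptions(precision=3,suppress=True)
c=cam('wrist','w9');st=get_state(); print(st['eef_pos'],st['tcp_rot'],st['ft_force'],st['joint_pos'],st['clock'])
print(proj(c,[542,170,203]),proj(c,[542,170,113]))
E
```

```text
[464.777 230.19  230.832] [[-0.001  0.565 -0.825]
 [-0.001 -0.825 -0.565]
 [-1.     0.     0.001]] [ 0.185 -0.018 -0.767] [ 0.231  0.062  1.755 -0.001  1.325  2.772] 15.0667
[199.778  54.424] [219.08   73.397]
```

View pics/w9.png

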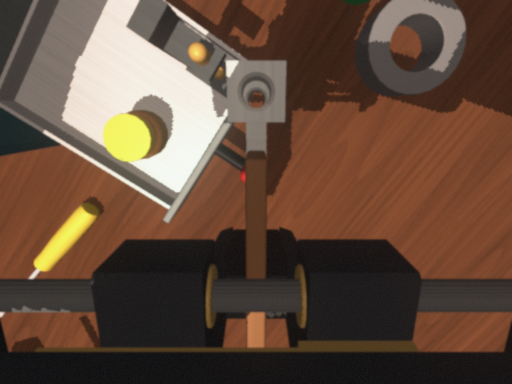

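```bash
python3 - <<'E'
from h import *
np.set_printoptions(precision=2,suppress=True)
c=load('w9')
cv2.imwrite('pics/z9.png',cv2.resize(c['pixels'][10:130,150:310],(800,600),interpolation=cv2.INTER_CUBIC))
h=cv2.cvtColor(c['pixels'],cv2.COLOR_BGR2HSV).astype(int)
m=((h[...,0]>8)&(h[...,0]<30)&(h[...,1]>120)&(h[...,2]>120)).astype(np.uint8); m[:, :185]=0;m[:,228:]=0;m[100:]=0;m[:38]=0
k,l,s,ce=cv2.connectedComponentsWithStats(m)
for i in range(1,k):
    if s[i,4]>5: print(s[i],ce[i],plane(c,*ce[i],199),plane(c,*ce[i],109))
E
```

```text
[188  42  19  23 308] [197.14  52.17] [544.63 169.71 199.  ] [565.59 166.44 109.  ]
[217  67   6   9  38] [219.53  71.05] [529.76 170.88 199.  ] [543.25 168.2  109.  ]
```

View pics/z9.png

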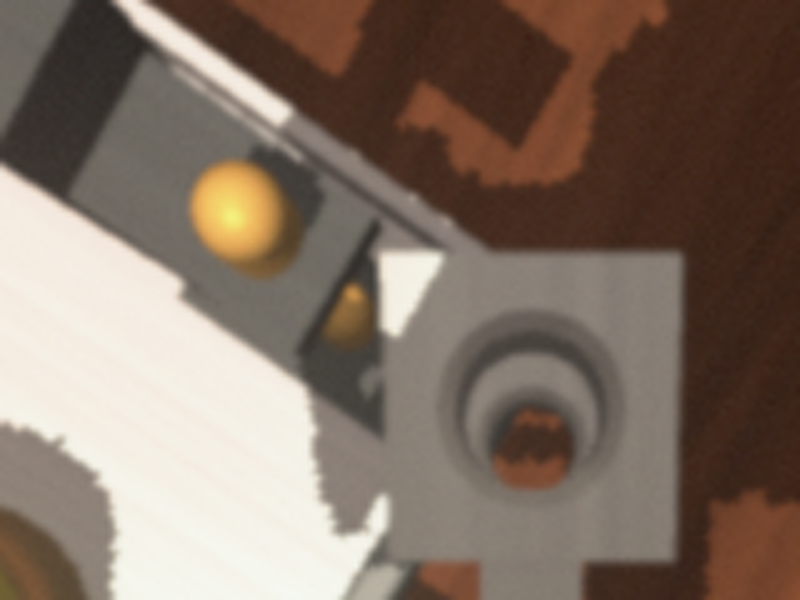

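Wrist view: upper pin tip at (197.2,52.0), bore at (256.4,91). I need to move +38 mm in x and about 0.5 mm in y.

Emit:
jog_arm:
  deltas:
    - {"delta_pos": [0.4, 0.01, 0], "turn": 0, "grip": 1}
    - {"delta_pos": [0.8, 0.01, 0], "turn": 0, "grip": 1}
    - {"delta_pos": [1.2, 0.02, 0], "turn": 0, "grip": 1}
    - {"delta_pos": [1.53, 0.02, 0], "turn": 0, "grip": 1}
    - {"delta_pos": [1.53, 0.02, 0], "turn": 0, "grip": 1}
    - {"delta_pos": [1.53, 0.02, 0], "turn": 0, "grip": 1}

```text
clock: 15.57
eef_pos: [504.0, 230.8, 230.9]
tcp_rot: [[-0.001, 0.564, -0.826], [-0.0, -0.826, -0.564], [-1.0, -0.0, 0.001]]
ft_force: [-0.5, 0.0, -1.6]
gripper_width: 7.7
```

```bash
python3 - <<'E'
from h import *
np.set_printoptions(precision=3,suppress=True)
c=cam('wrist','w10');st=get_state(); print(st['eef_pos'],st['ft_force'],st['clock'])
cv2.imwrite('pics/z10.png',cv2.resize(c['pixels'][50:140,196:316],(800,600),interpolation=cv2.INTER_CUBIC))
E
```

```text
[503.512 230.963 230.836] [-0.729 -0.418 -0.793] 15.6167
```

View pics/z10.png

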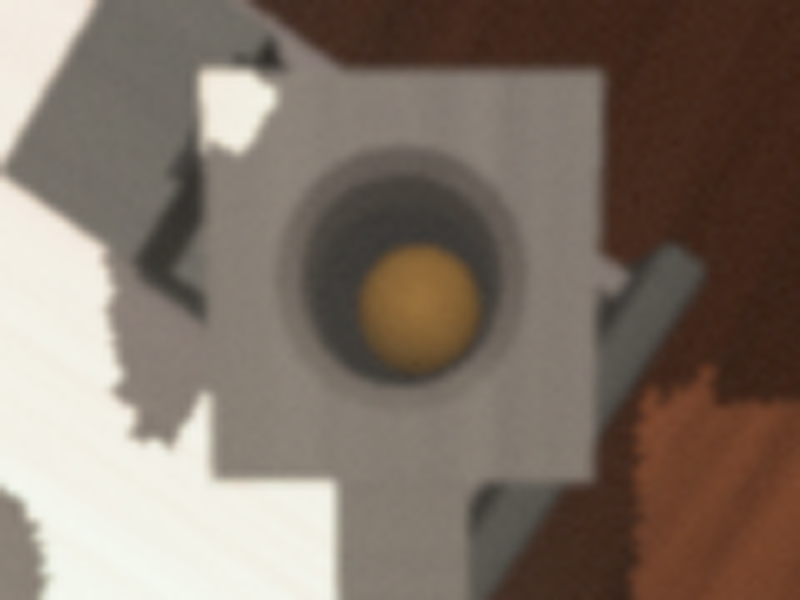

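```bash
python3 - <<'E'
from h import *
np.set_printoptions(precision=2,suppress=True)
c=load('w10')
b=plane(c,196+402/6.667,50+277/6.667,242); p=plane(c,196+421/6.667,50+310/6.667,198); b2=plane(c,196+404/6.667,50+281/6.667,220)
print(b,b2,p,'d',(p-b)[:2])
E
```

```text
[545.71 170.18 242.  ] [546.   169.37 220.  ] [544.07 169.53 198.  ] d [-1.64 -0.65]
```

Seen through the bore, the pin is off by (-1.6,-0.65) mm. I'll correct that and descend partway.

Emit:
jog_arm:
  deltas:
    - {"delta_pos": [-0.06, -0.025, 0], "turn": 0, "grip": 1}
    - {"delta_pos": [-0.06, -0.025, -0.2], "turn": 0, "grip": 1}
    - {"delta_pos": [-0.06, -0.025, -0.4], "turn": 0, "grip": 1}
    - {"delta_pos": [-0.06, -0.025, -0.5], "turn": 0, "grip": 1}
    - {"delta_pos": [-0.06, -0.025, -0.5], "turn": 0, "grip": 1}

```text
clock: 16.03
eef_pos: [501.1, 230.6, 217.6]
tcp_rot: [[-0.002, 0.565, -0.825], [-0.0, -0.825, -0.565], [-1.0, -0.001, 0.002]]
ft_force: [-0.1, -0.6, -1.4]
gripper_width: 7.9
```

```bash
python3 - <<'E'
from h import *
np.set_printoptions(precision=3,suppress=True)
c=cam('wrist','w11');st=get_state(); print(st['eef_pos'],st['ft_force'],st['clock'])
cv2.imwrite('pics/z11.png',cv2.resize(c['pixels'][50:140,196:316],(800,600),interpolation=cv2.INTER_CUBIC))
E
```

```text
[501.382 230.597 218.025] [ 0.069 -0.257 -1.528] 16.0833
```

View pics/z11.png

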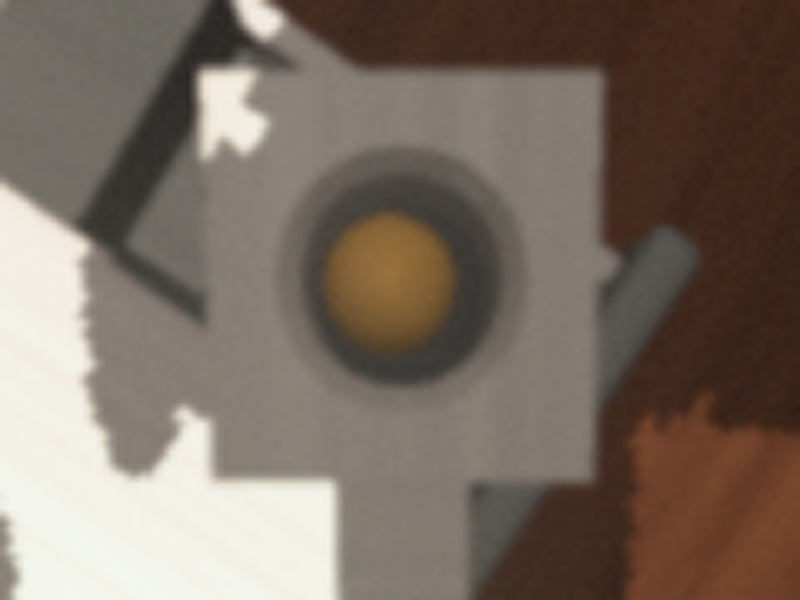

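```bash
python3 - <<'E'
from h import *
np.set_printoptions(precision=2,suppress=True)
c=load('w11')
f=lambda u,v,z:plane(c,196+u/6.667,50+v/6.667,z)
for dz in (-3,0,3):
    b=f(402,277,229+dz); p=f(390,281,198); print(b,p,(p-b)[:2])
print(get_state()['eef_pos'], get_state()['eef_pos'][:2]+[41.4,-60.85])
E
```

```text
[542.96 169.87 226.  ] [544.25 169.4  198.  ] [ 1.29 -0.47]
[542.89 170.   229.  ] [544.25 169.4  198.  ] [ 1.36 -0.6 ]
[542.81 170.13 232.  ] [544.25 169.4  198.  ] [ 1.43 -0.73]
[501.38 230.6  218.02] [542.78 169.75]
```

Pin (544.2,169.5) against bore (542.9,170.0). I'll correct by (+1.3,-0.5) and start over the tips.

Emit:
jog_arm:
  deltas:
    - {"delta_pos": [0.052, -0.02, 0], "turn": 0, "grip": 1}
    - {"delta_pos": [0.052, -0.02, 0], "turn": 0, "grip": 1}
    - {"delta_pos": [0.052, -0.02, -0.1], "turn": 0, "grip": 1}
    - {"delta_pos": [0.052, -0.02, -0.2], "turn": 0, "grip": 1}
    - {"delta_pos": [0.052, -0.02, -0.3], "turn": 0, "grip": 1}
    - {"delta_pos": [0.052, -0.02, -0.36], "turn": 0, "grip": 1}
    - {"delta_pos": [0.052, -0.02, -0.36], "turn": 0, "grip": 1}

```text
clock: 16.67
eef_pos: [502.9, 230.1, 209.1]
tcp_rot: [[-0.001, 0.564, -0.825], [-0.0, -0.825, -0.564], [-1.0, -0.0, 0.001]]
ft_force: [0.1, -1.0, -0.9]
gripper_width: 8.0
```

```bash
python3 - <<'E'
from h import *
np.set_printoptions(precision=3,suppress=True)
c=cam('wrist','w12');st=get_state(); print(st['eef_pos'],st['ft_force'],st['torque'],st['clock'])
cv2.imwrite('pics/z12.png',cv2.resize(c['pixels'][50:140,196:316],(800,600),interpolation=cv2.INTER_CUBIC))
E
```

```text
[503.025 230.078 209.36 ] [ 0.171 -0.202 -2.08 ] [ 0.056  0.116 -0.017] 16.7167
```

View pics/z12.png

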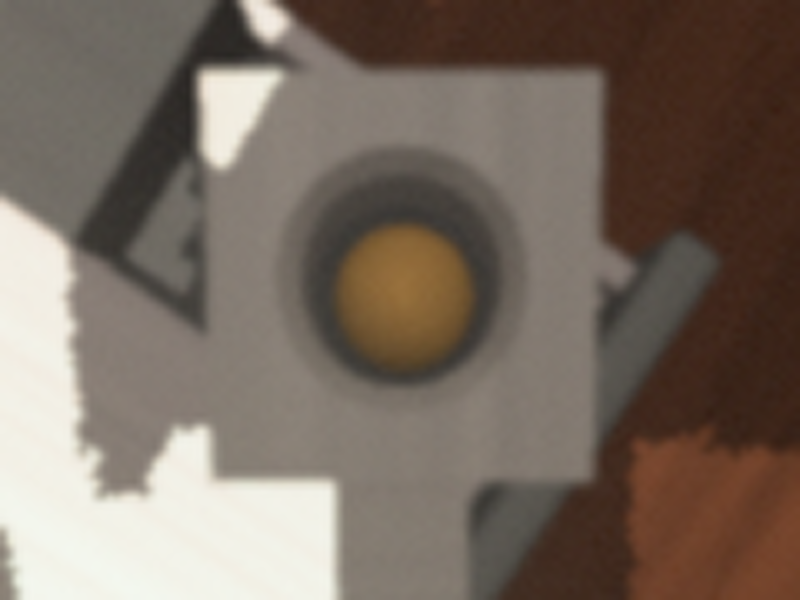

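Aligned: pin at (405,297), expected (404,298), with no contact force. I'll keep going down.

Emit:
jog_arm:
  deltas:
    - {"delta_pos": [0, 0, -0.1], "turn": 0, "grip": 1}
    - {"delta_pos": [0, 0, -0.2], "turn": 0, "grip": 1}
    - {"delta_pos": [0, 0, -0.3], "turn": 0, "grip": 1}
    - {"delta_pos": [0, 0, -0.36], "turn": 0, "grip": 1}
    - {"delta_pos": [0, 0, -0.4], "turn": 0, "grip": 1}
    - {"delta_pos": [0, 0, -0.4], "turn": 0, "grip": 1}

```text
clock: 17.22
eef_pos: [503.1, 230.1, 199.4]
tcp_rot: [[-0.0, 0.564, -0.825], [-0.0, -0.825, -0.564], [-1.0, -0.0, 0.0]]
ft_force: [0.0, -0.0, -1.9]
gripper_width: 7.7
```

Emit:
jog_arm:
  deltas:
    - {"delta_pos": [0, 0, -0.04], "turn": 0, "grip": 1}
    - {"delta_pos": [0, 0, -0.08], "turn": 0, "grip": 1}
    - {"delta_pos": [0, 0, -0.12], "turn": 0, "grip": 1}
    - {"delta_pos": [0, 0, -0.12], "turn": 0, "grip": 1}

```text
clock: 17.55
eef_pos: [503.1, 230.1, 196.5]
tcp_rot: [[-0.0, 0.564, -0.825], [-0.0, -0.825, -0.564], [-1.0, -0.0, 0.0]]
ft_force: [-1.0, -0.5, -2.2]
gripper_width: 7.8
```

Emit:
jog_arm:
  deltas:
    - {"delta_pos": [0, 0, -0.04], "turn": 0, "grip": 1}
    - {"delta_pos": [0, 0, -0.08], "turn": 0, "grip": 1}
    - {"delta_pos": [0, 0, -0.1], "turn": 0, "grip": 1}
    - {"delta_pos": [0, 0, -0.1], "turn": 0, "grip": 1}

```text
clock: 17.88
eef_pos: [503.4, 230.2, 194.4]
tcp_rot: [[0.0, 0.565, -0.825], [0.0, -0.825, -0.565], [-1.0, 0.0, -0.0]]
ft_force: [-0.1, -0.2, -0.3]
gripper_width: 7.7
```

Emit:
jog_arm:
  deltas:
    - {"delta_pos": [0, 0, -0.03], "turn": 0, "grip": 1}
    - {"delta_pos": [0, 0, -0.06], "turn": 0, "grip": 1}
    - {"delta_pos": [0, 0, -0.06], "turn": 0, "grip": 1}
    - {"delta_pos": [0, 0, -0.06], "turn": 0, "grip": 1}

```text
clock: 18.22
eef_pos: [503.5, 230.5, 193.7]
tcp_rot: [[0.001, 0.565, -0.825], [0.001, -0.825, -0.565], [-1.0, 0.0, -0.001]]
ft_force: [-2.3, 1.7, 5.8]
gripper_width: 7.9
```

Contact at TCP z 193.7. Check that it is seated, then release.

```bash
python3 - <<'E'
from h import *
np.set_printoptions(precision=3,suppress=True)
c=cam('wrist','w13');s=cam('side','s13');st=get_state(); print(st['eef_pos'],st['ft_force'],st['torque'],st['clock'])
cv2.imwrite('pics/z13.png',np.hstack([cv2.resize(c['pixels'][50:140,196:316],(400,300),interpolation=cv2.INTER_CUBIC),cv2.resize(s['pixels'][180:255,200:300],(400,300),interpolation=cv2.INTER_CUBIC)]))
E
```

```text
[503.541 230.49  193.765] [-1.962  1.83   4.884] [ 0.035  0.418 -0.154] 18.3167
```

View pics/z13.png

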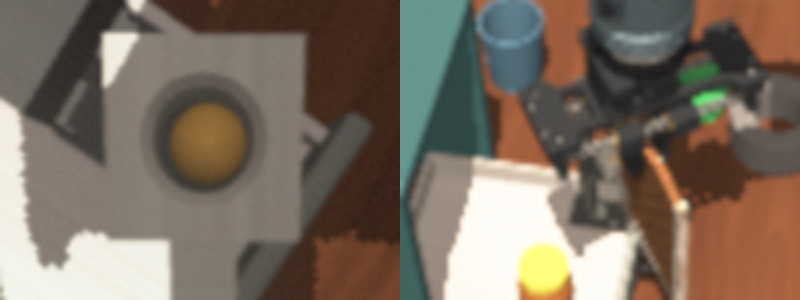

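Emit:
jog_arm:
  deltas:
    - {"delta_pos": [0, 0, 0], "turn": 0, "grip": 0.7}
    - {"delta_pos": [0, 0, 0], "turn": 0, "grip": 0.6}
    - {"delta_pos": [0, 0, 0], "turn": 0, "grip": 0.5}
    - {"delta_pos": [0, 0, 0], "turn": 0, "grip": 0.3}
    - {"delta_pos": [0, 0, 0], "turn": 0, "grip": 0}
    - {"delta_pos": [0, 0, 0], "turn": 0, "grip": 0}
    - {"delta_pos": [0, 0, 0], "turn": 0, "grip": 0}
    - {"delta_pos": [0, 0, 0], "turn": 0, "grip": 0}

```text
clock: 18.98
eef_pos: [503.2, 230.1, 192.6]
tcp_rot: [[-0.0, 0.564, -0.825], [-0.0, -0.825, -0.564], [-1.0, 0.0, 0.0]]
ft_force: [-1.0, -0.7, -0.2]
gripper_width: 44.3
```

```bash
python3 - <<'E'
from h import *
np.set_printoptions(precision=3,suppress=True)
c=cam('wrist','w14');st=get_state(); print(st['eef_pos'],st['ft_force'],st['torque'],st['clock'],st['gripper_width'])
cv2.imwrite('pics/z14.png',cv2.resize(c['pixels'],None,fx=1.5,fy=1.5))
E
```

```text
[503.194 230.12  192.669] [-0.538 -0.085  0.37 ] [0.069 0.173 0.027] 19.0333 44.277292131827245
```

View pics/z14.png

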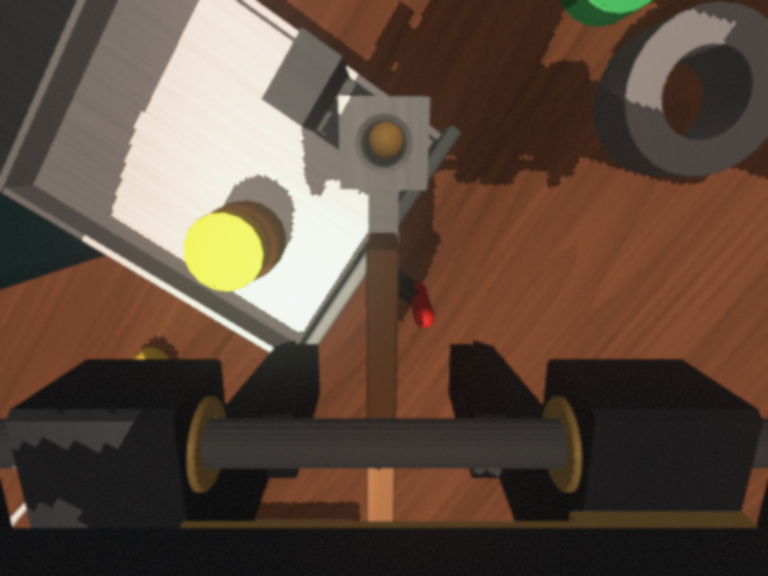

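Released: the panel stands still between the open fingers and the pin sits in the bore. I'll rise clear and check from all views.

Emit:
jog_arm:
  deltas:
    - {"delta_pos": [0, 0, 0.3], "turn": 0, "grip": 0}
    - {"delta_pos": [0, 0, 0.8], "turn": 0, "grip": 0}
    - {"delta_pos": [0, 0, 1.5], "turn": 0, "grip": 0}
    - {"delta_pos": [0, 0, 2.5], "turn": 0, "grip": 0}
    - {"delta_pos": [0, 0, 3.5], "turn": 0, "grip": 0}
    - {"delta_pos": [-0.5, 0, 4], "turn": 0, "grip": 0}
    - {"delta_pos": [-1.5, 0, 4.5], "turn": 0, "grip": 0}
    - {"delta_pos": [-2, 0, 4.5], "turn": 0, "grip": 0}
    - {"delta_pos": [-2, 0, 4.5], "turn": 0, "grip": 0}

```text
clock: 19.78
eef_pos: [452.2, 230.6, 307.9]
tcp_rot: [[0.003, 0.565, -0.825], [0.001, -0.825, -0.565], [-1.0, 0.001, -0.003]]
ft_force: [0.9, 0.0, -0.7]
gripper_width: 44.3
```

```bash
python3 - <<'E'
from h import *
np.set_printoptions(precision=3,suppress=True)
c=cam('wrist','w15');t=cam('top','t15');s=cam('side','s15');st=get_state(); print(st['eef_pos'],st['ft_force'],st['clock'])
cv2.imwrite('pics/z15.png',np.vstack([np.hstack([cv2.resize(t['pixels'][130:220,150:270],(400,300),interpolation=cv2.INTER_CUBIC),cv2.resize(s['pixels'][170:275,180:320],(400,300),interpolation=cv2.INTER_CUBIC)]),np.hstack([cv2.resize(c['pixels'],(400,300)),cv2.resize(t['pixels'],(400,300))])]))
E
```

```text
[453.746 230.142 305.897] [-0.299 -0.145  0.155] 19.9333
```

View pics/z15.png

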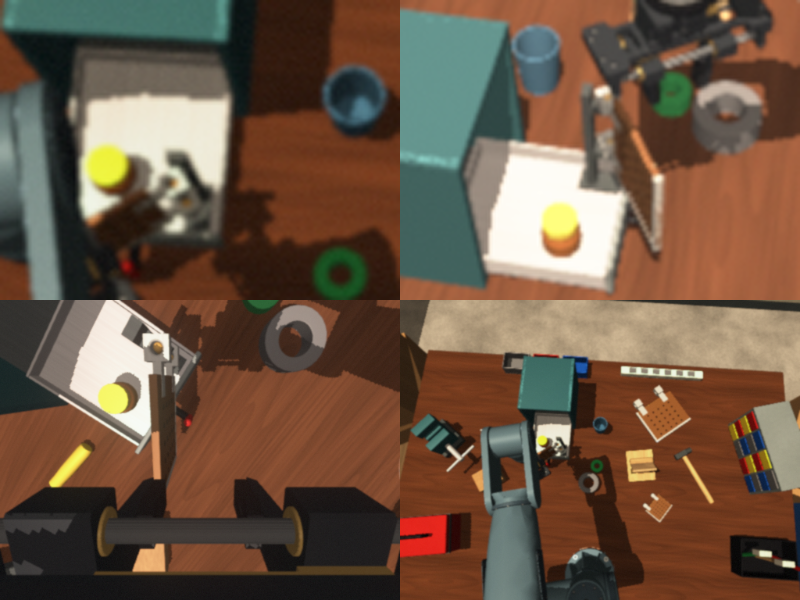

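```bash
python3 - <<'E'
from h import *
np.set_printoptions(precision=2,suppress=True)
for n in ('w14','w15'):
    c=load(n)
    h=cv2.cvtColor(c['pixels'],cv2.COLOR_BGR2HSV).astype(int)
    m=(((h[...,0]<5)|(h[...,0]>174))&(h[...,1]>190)&(h[...,2]>90)).astype(np.uint8)
    k,l,s,ce=cv2.connectedComponentsWithStats(m)
    for i in range(1,k):
        if s[i,4]>8: print(n,s[i],ce[i],plane(c,*ce[i],86))
c=load('w15');cv2.imwrite('pics/z16.png',np.hstack([cv2.resize(c['pixels'][20:110,160:280],(480,360),interpolation=cv2.INTER_CUBIC),cv2.resize(load('s15')['pixels'][190:235,225:285],(320,360*2//3),interpolation=cv2.INTER_CUBIC)]) if 0 else cv2.resize(c['pixels'][20:110,150:270],(800,600),interpolation=cv2.INTER_CUBIC))
cv2.imwrite('pics/z17.png',cv2.resize(load('s15')['pixels'][190:265,225:325],(800,600),interpolation=cv2.INTER_CUBIC))
E
```

```text
w14 [277 205  13  14 124] [283.01 211.34] [473.8  232.31  86.  ]
w15 [236 151   9  11  67] [240.13 156.33] [475.24 231.63  86.  ]
```

View pics/z16.png

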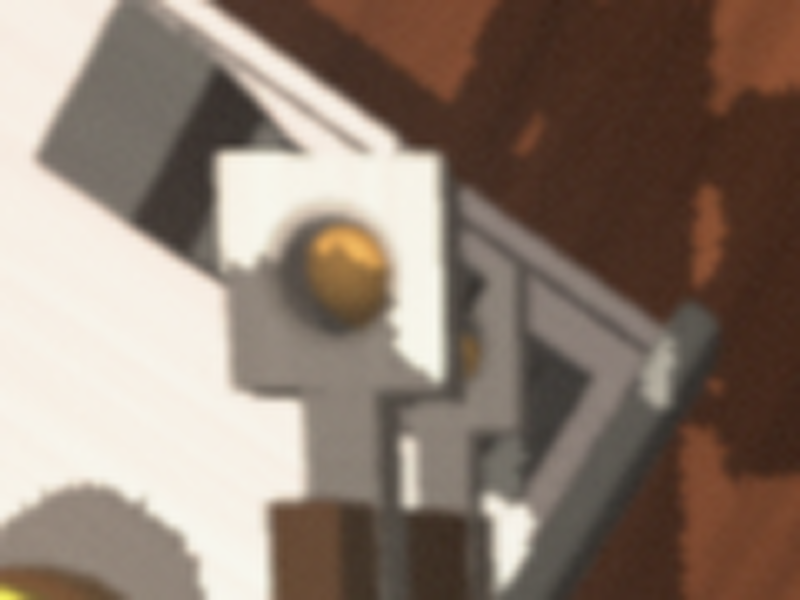

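View pics/z17.png

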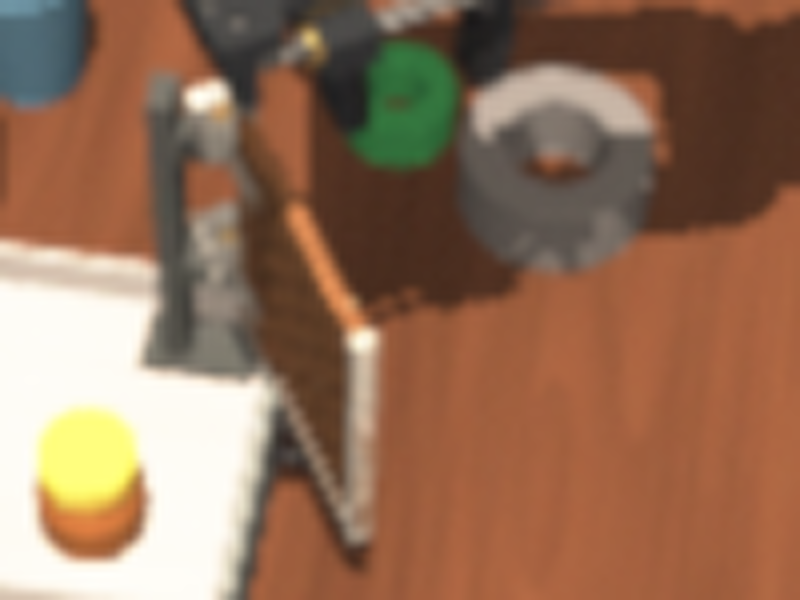

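```bash
python3 - <<'E'
from h import *
np.set_printoptions(precision=2,suppress=True)
s=load('s15');c=load('w15')
for z in (78,80,82,84,230,232,234): print(z,proj(s,[459.5,293.3,z]))
print('seen bottom (269.6,258.7) top (270.2,231.9); bias via pin: predicted lower/upper pin from s2',proj(s,[544.2,169.5,200]),proj(s,[544.2,169.5,110]),'seen (252.3,204.8),(253,220.3)')
f=lambda u,v,z:plane(c,150+u/6.667,20+v/6.667,z)
for z in (203,205,207,209,211,214,218): print(z,np.linalg.norm(f(443,152,z)-f(217,152,z)),np.linalg.norm(f(443,152,z)-f(440,385,z)), f(340,270,200))
E
```

```text
78 [270.85 256.67]
80 [270.85 256.37]
82 [270.85 256.06]
84 [270.86 255.75]
230 [271.2  231.22]
232 [271.21 230.85]
234 [271.21 230.49]
seen bottom (269.6,258.7) top (270.2,231.9); bias via pin: predicted lower/upper pin from s2 [252.84 203.51] [253.53 219.17] seen (252.3,204.8),(253,220.3)
203 25.198848662682177 24.463354928244506 [545.   170.26 200.  ]
205 24.999226321657375 24.269559082828398 [545.   170.26 200.  ]
207 24.79960398063258 24.075763237412268 [545.   170.26 200.  ]
209 24.59998163960767 23.88196739199616 [545.   170.26 200.  ]
211 24.40035929858287 23.68817154658003 [545.   170.26 200.  ]
214 24.10092578704559 23.397477778455865 [545.   170.26 200.  ]
218 23.70168110499588 23.009886087623627 [545.   170.26 200.  ]
```

```bash
python3 -c "
from h import *
print(ticket.hand_in())"
```

```text
the job is handed in; nothing more can be done
None
```

I pulled the tray out until it met its stop. Then I swung the stand leaf upright between the fingers, carried it to the post and lowered it onto both pins. I let go, backed the arm clear and handed the job in at about 20 s.

**Checks that agreed**
- **Tray:** pulling met the stop at about 32 N. The last wrist image put the handle 1–2 mm further in than just after the pull, which is about the camera accuracy and well inside the 8 mm limit.
- **Seating:** I lined the bore up by looking at the pin through it. The leaf met the shoulder at TCP z 193.7 mm, which puts its origin about 79.5 mm above the bench.
- **After release:** the leaf stayed still and upright with the upper pin visible in its bore. The jar was standing, and the bench objects looked unmoved in the images; I did not measure them.

**Checks that disagreed or were weak**
- **Leaf height:** the wrist image put it at 80–86 mm. The side view was off by about 1 pixel (roughly 7 mm in height). Neither contradicts full seating, but the contact force is the better evidence.
- **Hinge position:** the wrist and top views put the axis at x 542–544.6 and y 168–171. The side view gave y of about 177, so I did not use it.

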